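# Lay two clocks in their service nests, one face down, one face up

## Robot

A 6-joint arm with a two-finger parallel gripper is mounted at the origin on the work surface. World frame = base frame: x ahead of the robot, y to its left, z up, the work surface at z = 0. Lengths are in mm, angles in rad, forces in N, time in s.
With the tool pointing down it reaches from about 350 to 775 mm from the base axis. Payload 7.3 kg.
Tool frame: the origin (TCP) lies at the centre of the arm's flange, where the gripper is bolted on; the fingertips stand 178 mm ahead of it and the grasp point (between the pads) lies 159 mm ahead of it; z points along the fingers, y is the line along which they close (so a half turn about z gives the same grasp; the last joint's range is limited). The gripper opens to 92 mm and grips with 3 to 60 N. Pads are 19 mm wide; open, the fingers measure 130 mm over their backs; the gripper's body (75 mm by 190 mm) begins 47 mm behind the grasp point.
Start: joints at [1.19, 0.342, 1.524, -0, 1.275, -0.146], TCP at [122.118, 510.603, 404.741] pointing down, gripper open.
Joint ranges: [-2.53, 2.53], [-0.77, 2.02], [0.04, 2.7], [-1, 4.14], [0.28, 2.66], [-3.11, 3.11]. Speed limits (rad/s): [2.57, 2.57, 3.14, 3.14, 3.14, 3.14].

## Interface

Orientations are given as [roll, pitch, yaw] about the fixed x, y, z axes, in that order (R = Rz(yaw) Ry(pitch) Rx(roll)).
In Python, from plant import * gives the robot as it stands. The module is installed in compiled form; this text tells all that it offers.
- The arm moves only by the shell command python3 -m inch 'ROWS'. ROWS is JSON, a list of rows, each a list of 5 numbers: the shift along the tool's x, y, z in m, then the turn about the tool's z in rad, then the opening, from 0 (shut) to 1 (fully open). In form: [[tx, ty, tz, spin, claw], ...]. A call has 1 to 8 rows; each row is the pose to reach, as a shift and turn from the pose commanded when the call began, along the tool's axes at that moment; what a row does not reach only later rows make up. A row lasts 1/12 s, in which the tool goes at most 41.7 mm and 7.16 degrees, less where a joint would pass 70% of its speed; a pose out of reach is approached as far as the arm can. A call with a gripper value outside its range is refused whole. The fingers move at their own pace and stop on an object; the grip force is fixed at half the most. Time passes only in rows, so rows that repeat a pose let the fingers close. It gives the time, the measured TCP pose, the force, the opening and the grip force at its end, in the units of the state.
- get_obs(): the state, without advancing time (a new reading comes with each control period).
- capture(name): name is "scene" or "side" or "wrist"; returns a dict with "color" (400x640x3 uint8, red, green, blue), "intrinsics" (3x3 intrinsics, pixels), "distortion" ([k1, k2, p1, p2, k3] as OpenCV has them; the pictures are not rectified), "pose" (4x4, takes a point from camera to world coordinates). Camera axes: x right, y down, z forward; pixel columns grow to the right and rows downward; lengths in mm; the calibration is good to about 2 mm. A picture is of the moment at which its call begins. There is no depth.
- close_job(): hands the job in; it is judged then, once.
Trained networks look in a picture, given as the dict that the camera call returned (one of the last four; its "shot" number tells which), for a name from the list of things; names that differ only in an ending like _2 or _b are one class to them, and where a whole thing is asked for, a point or a joint stands for the part that bears it (a point fixed in the world has none). Each returns a list of dicts, best first, with "conf" (0 to 1); they miss things now and then, are a little off and sometimes report something else, mostly with a low value. They report only what shows in the picture. A call takes as long as a camera call. They do not tell look-alikes from the thing itself.
- look_for(picture, target): "rect" ([centre column, centre row, width, height] in pixels, round what is visible of it).
- trace(picture, target): "pixels" (400x640 bool, what is visible of it) and "rect" ([centre column, centre row, width, height] in pixels, round what is visible of it).
- tip_of(picture, target): "centre" ([column, row] in pixels: a listed point, or the origin of a listed thing).
The state is a dict: "time": time; "joint_positions": joint angles; "dq": joint speeds; "tau": joint torques, N m; "tool_pos": TCP position; "tcp_rot": TCP orientation; "contact_force": force on the tool from outside, world axes, zero at the start; "moment": the same for the moment, N m; "grip_width": finger opening in mm; "finger_force": force on a finger pad.
Only numpy, scipy, OpenCV 4.12 (cv2) and the standard library are available. Lean on these libraries where they do the work, as an engineer would, in place of code of your own. Each camera call takes 0.05 s, during which the arm holds its last target. There are 200 camera calls.

## Task

Lay the red clock face down in the black nest, so that its back can be opened, and lay the blue clock face up in the white nest, so that its glass can be changed. Each must lie flat on the green pad between the four corner blocks (its top may point to either end of the nest); set them down gently, without dropping or slamming them. Leave the screwdriver stand, the microphone stand and the brass tin where they are.

Things in the scene. Friction and masses are not known exactly. Their poses are not given: they have to be found in the camera images.
- red_clock: Travel clock, red case, 64 mm wide, 100 mm tall, 40 mm deep: a 36 mm block plus a round brass bezel with white dial, 58 mm across, centred 53 mm above the foot, 4 mm proud in front. Back: flat grey plate with black battery door. About 0.3 kg; starts upright, facing any way. Origin: centre of its underside. -x points out of the dial, +x out of the back, y across, z from foot to top.
- blue_clock: Travel clock, blue case, 64 mm wide, 100 mm tall, 40 mm deep: a 36 mm block plus a round brass bezel with white dial, 58 mm across, centred 53 mm above the foot, 4 mm proud in front. Back: flat grey plate with black battery door. About 0.3 kg; starts upright, facing any way. Origin: centre of its underside. -x points out of the dial, +x out of the back, y across, z from foot to top.
- red_clock_mid (a point): Middle of the red clock: 50 mm above its foot on its z axis; axes as the clock's. It lies 20 mm above the pad when the clock is laid flat.
- blue_clock_mid (a point): Middle of the blue clock: 50 mm above its foot on its z axis; axes as the clock's. It lies 20 mm above the pad when the clock is laid flat.
- black_nest: Open black nest fixed on the bench: plate 140 x 104 x 10 mm with a green pad, and four L-shaped corner blocks 9 mm thick, 14 mm higher than the pad, round a pocket 105 mm long (x) by 69 mm wide (y). Blocks run 20 mm along each side from the corners; between them the sides are open down to the pad. Yaw varies up to 29 degrees. Origin: centre of the plate's underside, z up.
- white_nest: Open white nest fixed on the bench: plate 140 x 104 x 10 mm with a green pad, and four L-shaped corner blocks 9 mm thick, 14 mm higher than the pad, round a pocket 105 mm long (x) by 69 mm wide (y). Blocks run 20 mm along each side from the corners; between them the sides are open down to the pad. Yaw varies up to 29 degrees. Origin: centre of the plate's underside, z up.
- black_nest_pocket (a point): Centre of the black nest's pad surface, 10 mm above the bench; axes as the nest's.
- white_nest_pocket (a point): Centre of the white nest's pad surface, 10 mm above the bench; axes as the nest's.
- driver_stand: Bystander: round black stand, 96 mm across and 40 mm high, with six upright screwdrivers with coloured heads, 125 mm high over all. Loose, 0.8 kg. Origin: centre of its underside.
- mic_stand: Bystander: black microphone stand for watches: 90 x 90 mm foot, a short column and a 45 x 90 mm head with two jaws, 125 mm high over all. Loose, 0.7 kg. Origin: centre of its underside.
- tin: Bystander: flat round brass tin with a glass top, 68 mm across, 23 mm high. Loose. Origin: centre of its underside.
Mind the look-alikes: they are no part of the job. What is shaped like the black_nest but brown or pink is not meant. Several things look just like the blue_clock: the one meant starts nearest to the robot's base.

How it is judged:
By the outcome, as a careful person would: the job done as asked, in the order asked, and still so for the second after the job is handed in, with the robot touching nothing.
It also fails if it takes over 72 s, if anything falls off the work surface, if the arm or the gripper's body presses on something with over 40 N, if the wrist force passes 120 N, or if a joint passes its speed limit or range.

## Working session

There is one attempt and no reset: what is moved stays moved. The work goes in short steps, Python scripts to look and compute and a shell command to move; the robot and the scene stay as the last step left them, time stands still between calls to the robot, and variables do not carry over. Pictures are saved under pics/ and viewed, at most 10 in all, crops included, and the job is handed in when it is done.

```bash
mkdir -p pics; cat > h.py <<'E'
from plant import *
import numpy as np, cv2
from scipy.spatial.transform import Rotation as R
def ray(p,uv):
    n=cv2.undistortPoints(np.array([[uv]],float),np.array(p["intrinsics"]),np.array(p["distortion"]))[0,0]
    T=np.array(p["pose"]);d=T[:3,:3]@np.r_[n,1];return T[:3,3],d
def atz(p,uv,z):
    o,d=ray(p,uv);return o+d*(z-o[2])/d[2]
def proj(p,X):
    T=np.linalg.inv(np.array(p["pose"]));X=np.atleast_2d(X).astype(float)
    return cv2.projectPoints(X,cv2.Rodrigues(T[:3,:3])[0],T[:3,3],np.array(p["intrinsics"]),np.array(p["distortion"]))[0][:,0]
def save(p,n,crop=None,s=1):
    c=p["color"][:,:,::-1]
    if crop:c=c[crop[1]:crop[3],crop[0]:crop[2]]
    cv2.imwrite("pics/"+n,cv2.resize(c,None,fx=s,fy=s,interpolation=cv2.INTER_CUBIC))
E
python3 - <<'E'
from h import *
import pickle
o=get_obs();print(o)
ps={}
for n in["scene","side"]:
    p=capture(n);ps[n]=p
    print(n,np.round(p["pose"],2).tolist())
    for t,z in[("red_clock",0),("blue_clock",0),("red_clock_mid",50),("blue_clock_mid",50),("black_nest",0),("white_nest",0),("black_nest_pocket",10),("driver_stand",0),("mic_stand",0),("tin",0)]:
        for d in tip_of(p,t): print(t,np.round(d["centre"]),round(d["conf"],2),np.round(atz(p,d["centre"],z)[:2]))
pickle.dump(ps,open("ps.pkl","wb"))
a=np.vstack([ps["scene"]["color"],ps["side"]["color"]])[:,:,::-1]
cv2.imwrite("pics/a.png",cv2.resize(ps["scene"]["color"][:,:,::-1],(800,500)))
cv2.imwrite("pics/b.png",cv2.resize(ps["side"]["color"][:,:,::-1],(800,500)))
E
```

```text
{'time': 0.0, 'joint_positions': array([ 1.18995816e+00,  3.42753888e-01,  1.52506864e+00, -2.51142808e-05,
        1.27537901e+00, -1.46009624e-01]), 'dq': array([ 0.00047817, -0.00033369, -0.0006782 ,  0.0007583 ,  0.0014144 ,
       -0.00141545]), 'tau': array([ 1.42017914e-03, -4.31245959e+01, -2.44210839e+01,  7.17996550e-02,
        5.60716668e-02, -1.13749738e-04]), 'tool_pos': array([122.08800955, 510.46035323, 404.01054057]), 'tcp_rot': array([-3.13999739e+00, -2.10320625e-04,  2.90677128e+00]), 'contact_force': array([ 0.08371528,  0.52464514, -0.24041316]), 'moment': array([ 0.00108785, -0.0173647 ,  0.02214977]), 'finger_force': 0.0, 'grip_width': 91.92386130640101}
scene [[-0.26, 0.71, -0.65, 1268.76], [0.97, 0.2, -0.17, 288.27], [0.01, -0.67, -0.74, 895.62], [0.0, 0.0, 0.0, 1.0]]
red_clock [274. 240.] 0.66 [613.  24.]
blue_clock [207. 254.] 0.86 [ 693. -112.]
blue_clock [287. 189.] 0.82 [443.   3.]
red_clock_mid [274. 229.] 0.62 [619.  29.]
blue_clock_mid [286. 180.] 0.96 [458.   8.]
blue_clock_mid [203. 238.] 0.59 [ 687. -116.]
black_nest [351. 236.] 0.95 [550. 198.]
b
[... 545 characters left out ...]
10.43], [0.0, 0.0, 0.0, 1.0]]
red_clock [342. 228.] 0.7 [604.  28.]
blue_clock [416. 243.] 0.79 [ 684. -119.]
blue_clock [303. 265.] 0.7 [456.   1.]
red_clock_mid [346. 208.] 0.9 [616.  31.]
blue_clock_mid [419. 223.] 0.88 [ 691. -115.]
blue_clock_mid [299. 245.] 0.74 [453.   9.]
black_nest [285. 156.] 0.86 [733. 385.]
black_nest [276. 210.] 0.7 [540. 191.]
white_nest [406. 297.] 0.81 [ 538. -201.]
white_nest [273. 203.] 0.16 [551. 218.]
black_nest_pocket [185. 224.] 0.76 [343. 283.]
black_nest_pocket [273. 202.] 0.74 [548. 210.]
black_nest_pocket [480. 260.] 0.58 [ 724. -252.]
driver_stand [335. 184.] 0.89 [726. 172.]
mic_stand [478. 260.] 0.87 [ 733. -245.]
tin [234. 179.] 0.88 [549. 380.]
```

View pics/a.png

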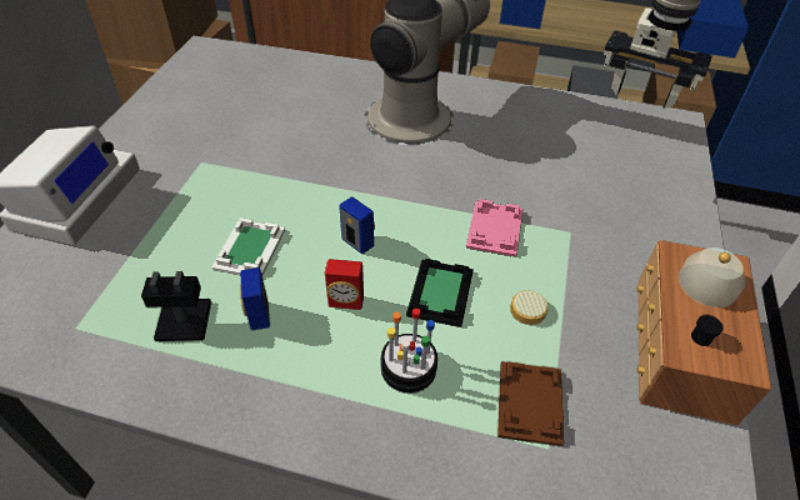

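View pics/b.png

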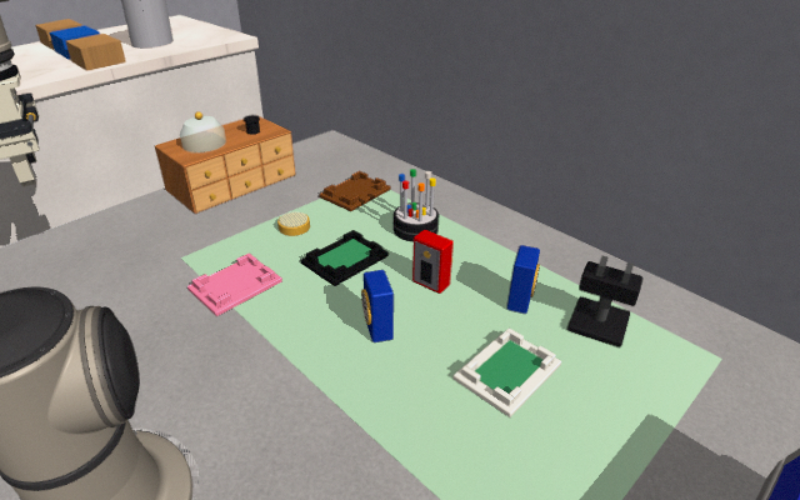

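Candidates for the blue clock (in 640×400 scene pixels) are the one at (287,189), about 450 mm from the base, and the one at (207,254), about 700 mm away. The nearest, (287,189), is the one meant. The black nest is at (351,236); the pink (397,184) and brown (424,322) ones are look-alikes. The red clock at (274,240) faces the scene camera, and the near blue clock shows its back there. Next I'll fit the poses from the masks.

```bash
cat > fit.py <<'E'
from h import *
from scipy.optimize import minimize
def box(x0,x1,y0,y1,z0,z1): return np.array([[x,y,z] for x in(x0,x1) for y in(y0,y1) for z in(z0,z1)],float)
a=np.linspace(0,2*np.pi,24)
CL=np.vstack([box(-16,20,-32,32,0,100),np.c_[-20+0*a,29*np.cos(a),53+29*np.sin(a)]])
NE=np.vstack([box(-70,70,-52,52,0,10),box(-61.5,61.5,-43.5,43.5,10,24)])
def T(P,q,z=0): c,s=np.cos(q[2]),np.sin(q[2]);return P@np.array([[c,s,0],[-s,c,0],[0,0,1]])+[q[0],q[1],z]
S=4
def hull(pts):
    m=np.zeros((400*S,640*S),np.uint8);h=cv2.convexHull((pts*S).astype(np.float32).reshape(-1,1,2));cv2.fillConvexPoly(m,np.round(h).astype(np.int32),1);return m>0
def fit(pms,M,q0):
    H=[]
    for p,m in pms:
        yy,xx=np.nonzero(m);H.append(cv2.resize(hull(np.c_[xx,yy]+0.).astype(np.uint8),None,fx=1,fy=1)>0)
    def c(q):
        e=0
        for (p,m),h in zip(pms,H):
            g=hull(proj(p,T(M,q)));e+=1-(g&h).sum()/max(1,(g|h).sum())
        return e/len(pms)
    sx=np.array([[0,0,0],[12,0,0],[0,12,0],[0,0,.25]])
    r=minimize(c,q0,method="Nelder-Mead",options=dict(initial_simplex=np.array(q0)+sx,xatol=.01,fatol=1e-4))
    return r.x,r.fun
def masks(ps,name,xy,z):
    out=[]
    for p in ps:
        u=proj(p,[[xy[0],xy[1],z]])[0];b=[d for d in trace(p,name) if np.hypot(*(np.array(d["rect"][:2])-u))<20 and d["conf"]>.3]
        if b: out.append((p,b[0]["pixels"]))
    return out
E
python3 - <<'E'
from fit import *
ps=[capture("scene"),capture("side")]
for n,M,xy,z,y0s in[("red_clock",CL,(611,27),50,(2.6,3.1,3.6)),("blue_clock",CL,(453,5),50,(-.6,0,.5)),("black_nest",NE,(545,199),10,(-.4,0,.4)),("white_nest",NE,(538,-201),10,(-.4,0,.4))]:
    pm=masks(ps,n,xy,z)
    rs=sorted([fit(pm,M,[*xy,y]) for y in y0s],key=lambda r:r[1])
    for r in rs[:2]:print(n,len(pm),np.round(r[0],3),round(r[1],4))
    for v in pm: print("  single",np.round(fit([v],M,rs[0][0])[0],3))
save(ps[0],"c.png",(180,110,400,270),3.6)
o=get_obs();print(R.from_euler("xyz",o["tcp_rot"]).as_matrix().round(3).tolist())
E
```

```text
red_clock 2 [617.462  32.542   3.39 ] 0.0835
red_clock 2 [615.602  32.022   3.365] 0.0839
  single [616.066  32.067   3.379]
  single [615.095  30.735   3.613]
blue_clock 2 [457.177   6.407  -0.575] 0.0842
blue_clock 2 [459.245   7.885  -0.589] 0.0845
  single [457.818   6.923  -0.641]
  single [457.077   6.343  -0.574]
black_nest 2 [5.44928e+02 1.98251e+02 1.90000e-02] 0.0597
black_nest 2 [5.45200e+02 1.98074e+02 1.60000e-02] 0.0607
  single [5.45068e+02 1.98356e+02 1.00000e-02]
  single [5.44928e+02 1.98251e+02 1.90000e-02]
white_nest 2 [ 5.37255e+02 -2.00955e+02  5.50000e-02] 0.0531
white_nest 2 [ 5.37369e+02 -2.01082e+02  5.40000e-02] 0.0535
  single [ 5.36850e+02 -2.01068e+02  5.60000e-02]
  single [ 5.37472e+02 -2.00868e+02  4.20000e-02]
[[-0.973, 0.233, 0.0], [0.233, 0.973, 0.0], [-0.0, 0.0, -1.0]]
```

View pics/c.png

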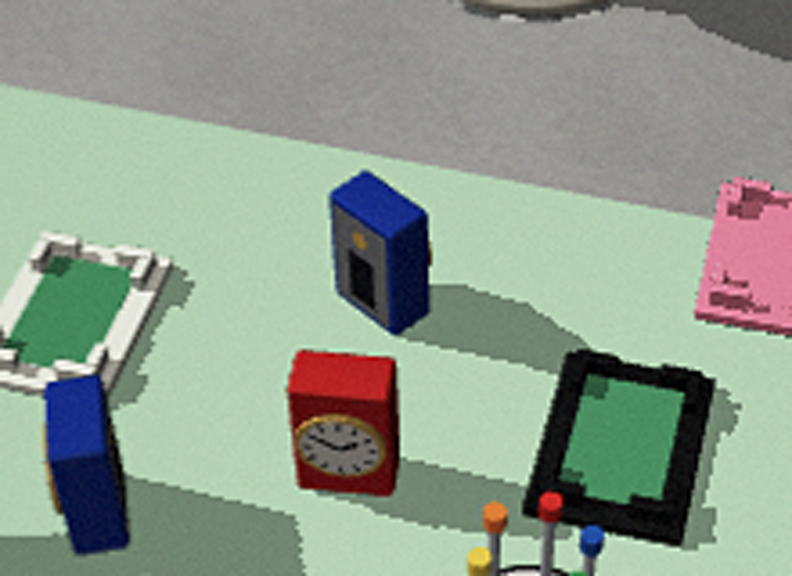

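```bash
python3 -m inch '[[-0.261,-0.19,0,-0.12,1],[-0.261,-0.19,0,-0.12,1],[-0.261,-0.19,0,-0.12,1],[-0.261,-0.19,0,-0.12,1],[-0.261,-0.19,0,-0.12,1],[-0.261,-0.19,0,-0.12,1],[-0.261,-0.19,0,-0.12,1],[-0.261,-0.19,0,-0.12,1]]'
python3 - <<'E'
from h import *
o=get_obs();print(o["tool_pos"],o["tcp_rot"],o["joint_positions"])
p=capture("wrist");print(np.round(p["pose"],2).tolist())
E
```

```text
time: 2.27
tool_pos: [333.0, 262.9, 405.0]
tcp_rot: [3.141, 0.001, 3.026]
contact_force: [-0.0, 0.4, 0.5]
grip_width: 91.8
finger_force: 0.0
[332.97207595 262.90223982 404.99311867] [3.14142286e+00 9.86522336e-04 3.02608704e+00] [ 4.87414559e-01  1.55996646e-01  1.77667957e+00 -4.48764833e-04
  1.20800761e+00 -9.67717167e-01]
[[0.12, 0.96, 0.26, 261.67], [0.99, -0.11, -0.03, 271.07], [0.0, 0.27, -0.96, 384.68], [0.0, 0.0, 0.0, 1.0]]
```

```bash
python3 -m inch '[[-0.19,-0.182,0,-0.13,1],[-0.19,-0.182,0,-0.13,1],[-0.19,-0.182,0,-0.13,1],[-0.19,-0.182,0,-0.13,1],[-0.19,-0.182,0,-0.13,1],[-0.19,-0.182,0,-0.13,1],[-0.19,-0.182,0,-0.13,1],[-0.19,-0.182,0,-0.13,1]]'
python3 - <<'E'
from fit import *
o=get_obs();print(o["tool_pos"],o["tcp_rot"])
p=capture("wrist");save(p,"d.png",None,1.25)
for n,M,q,z in[("red_clock",CL,(616,32,3.4),50),("blue_clock",CL,(457,6,-.58),50),("black_nest",NE,(545,198,.017),10)]:
    pm=masks([p],n,q[:2],z)
    if pm: print(n,*fit(pm,M,q),pm[0][1].sum())
E
```

```text
time: 2.98
tool_pos: [502.0, 59.2, 404.3]
tcp_rot: [-3.141, 0.001, -3.131]
contact_force: [-0.1, 0.5, 0.0]
grip_width: 92.0
finger_force: 0.0
[501.96118671  59.23293785 404.33633861] [-3.14061109e+00  1.01544925e-03 -3.13078450e+00]
red_clock [615.63160337  31.62097259   3.20004246] 0.06529861553611771 2160
blue_clock [458.4311558    7.16334     -0.50914317] 0.027730410741188316 3649
black_nest [5.45938133e+02 1.98255689e+02 1.90963687e-02] 0.03146878241976214 7969
```

View pics/d.png

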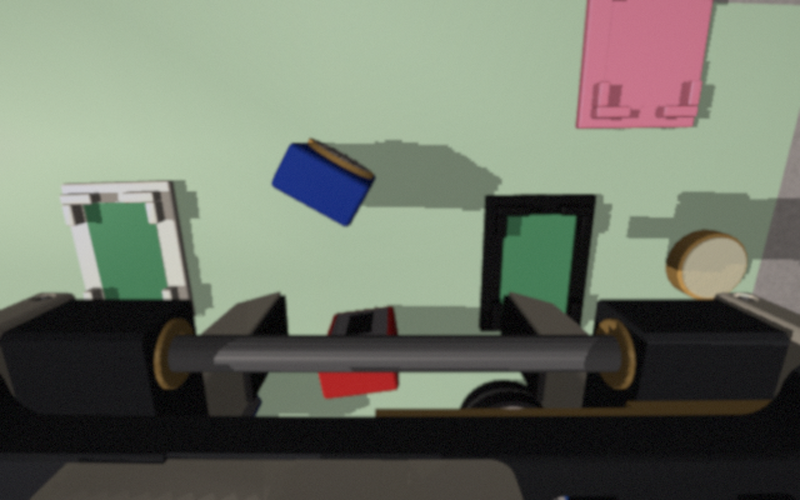

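The wrist view shows the near blue clock at about (325,182), the red clock partly behind the gripper at (360,350), the white nest at (120,240) and the black nest at (540,260). I'll back off to see them all.

```bash
python3 -m inch '[[0.04,-0.03,0,0,1],[0.08,-0.05,0,0,1],[0.1,-0.06,0,0,1],[0.11,-0.06,0,0,1],[0.11,-0.06,0,0,1],[0.11,-0.06,0,0,1]]'
python3 - <<'E'
from fit import *
o=get_obs();print(o["tool_pos"],o["tcp_rot"])
p=capture("wrist");save(p,"e.png",None,1.25)
for n,M,q,z in[("red_clock",CL,(616,32,3.4),50),("blue_clock",CL,(457,6,-.58),50),("black_nest",NE,(545,198,.017),10),("white_nest",NE,(537,-201,.05),10)]:
    pm=masks([p],n,q[:2],z)
    for dy in(-.2,0,.2):
      if pm:
        b=fit(pm,M,(*q[:2],q[2]+dy));print(n,b[0].round(3),round(b[1],4),pm[0][1].sum())
E
```

```text
time: 3.68
tool_pos: [390.5, 1.7, 405.4]
tcp_rot: [-3.142, 0.002, -3.126]
contact_force: [0.4, -0.6, -0.7]
grip_width: 91.8
finger_force: 0.0
[390.45409626   1.65087647 405.40710696] [-3.14158100e+00  2.35807951e-03 -3.12561467e+00]
blue_clock [ 4.4768e+02  5.6100e+00 -1.8900e-01] 0.2224 3130
blue_clock [ 4.52495e+02  5.62900e+00 -2.70000e-01] 0.2266 3130
blue_clock [ 4.49632e+02  5.29800e+00 -1.99000e-01] 0.2231 3130
black_nest [5.48674e+02 1.68331e+02 1.58000e-01] 0.6675 653
black_nest [5.49812e+02 1.74511e+02 2.82000e-01] 0.6667 653
black_nest [5.51069e+02 1.77127e+02 3.15000e-01] 0.6661 653
white_nest [ 5.37762e+02 -1.97845e+02  5.30000e-02] 0.4386 1173
white_nest [ 5.36996e+02 -2.00221e+02  3.60000e-02] 0.4395 1173
white_nest [ 5.38934e+02 -1.98938e+02  2.80000e-02] 0.4387 1173
```

View pics/e.png

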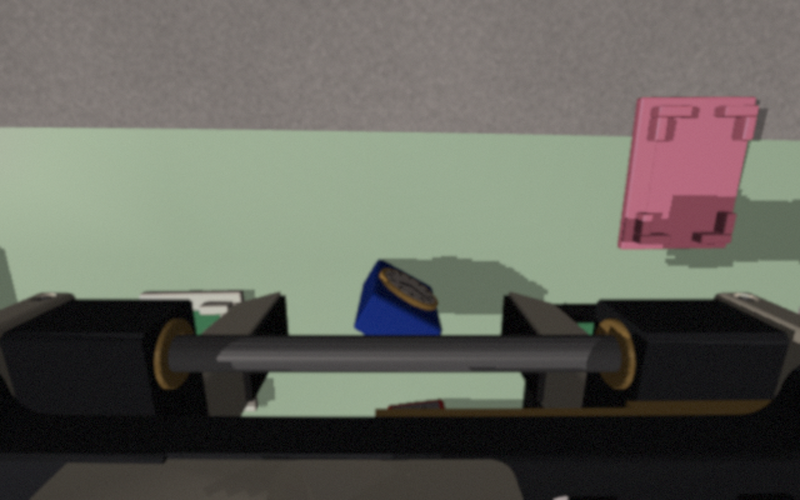

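I moved the wrong way: image-up points toward the robot. I'll move outward instead.

```bash
python3 -m inch '[[-0.26,0.02,0,0,1],[-0.26,0.02,0,0,1],[-0.26,0.02,0,0,1],[-0.26,0.02,0,0,1],[-0.26,0.02,0,0,1],[-0.26,0.02,0,0,1],[-0.26,0.02,0,0,1],[-0.26,0.02,0,0,1]]'
python3 -m inch '[[0,0,0,0,1],[0,0,0,0,1]]'
python3 - <<'E'
from fit import *
o=get_obs();print(o["tool_pos"],o["tcp_rot"])
p=capture("wrist");save(p,"f.png",None,1.25)
for n,M,q,z in[("red_clock",CL,(616,32,3.4),50),("blue_clock",CL,(457,6,-.55),50),("black_nest",NE,(545,198,.017),10),("white_nest",NE,(537,-201,.05),10)]:
    pm=masks([p],n,q[:2],z)
    for dy in(-.2,0,.2):
      if pm:
        b=fit(pm,M,(*q[:2],q[2]+dy));print(n,b[0].round(3),round(b[1],4),pm[0][1].sum())
E
```

```text
time: 4.6
tool_pos: [653.0, 25.5, 401.8]
tcp_rot: [3.141, -0.002, -3.125]
contact_force: [0.0, 0.0, 0.5]
grip_width: 91.4
finger_force: 0.0
time: 4.77
tool_pos: [649.6, 25.0, 404.3]
tcp_rot: [3.141, -0.001, -3.126]
contact_force: [0.4, 0.6, 0.6]
grip_width: 91.9
finger_force: 0.0
[649.64528136  25.04150109 404.31629726] [ 3.14143801e+00 -1.35790255e-03 -3.12608216e+00]
red_clock [615.29   30.397   3.308] 0.0601 3130
red_clock [615.266  30.653   3.308] 0.0597 3130
red_clock [615.411  30.635   3.31 ] 0.0593 3130
black_nest [5.46183e+02 1.97740e+02 1.70000e-02] 0.0142 12565
black_nest [5.46227e+02 1.97653e+02 1.60000e-02] 0.0141 12565
black_nest [5.46274e+02 1.97791e+02 2.10000e-02] 0.0142 12565
white_nest [ 5.38174e+02 -2.01575e+02  3.20000e-02] 0.0259 12831
white_nest [ 5.38287e+02 -2.01759e+02  3.00000e-02] 0.0261 12831
white_nest [ 5.37716e+02 -2.01867e+02  4.20000e-02] 0.0274 12831
```

View pics/f.png

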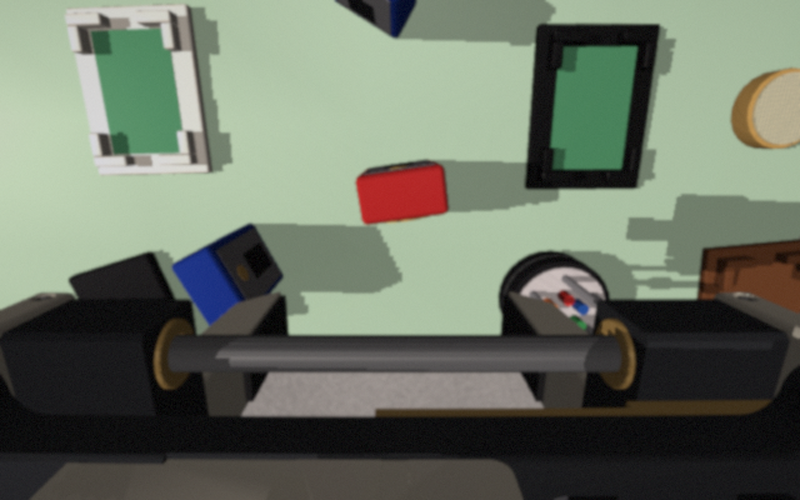

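The red clock is at (403,193), with the black nest at (592,105) and the white nest at (140,90), both fully seen. I'll refine the red clock from its red top face.

```bash
python3 - <<'E'
from fit import *
p=capture("wrist");c=p["color"].astype(int)
m=((c[...,0]>110)&(c[...,1]<70)&(c[...,2]<70)).astype(np.uint8);m[240:]=0
n,l,s,ce=cv2.connectedComponentsWithStats(m);k=1+np.argmax(s[1:,4]);print(s[k])
yy,xx=np.nonzero(l==k);h=cv2.convexHull(np.c_[xx,yy].astype(np.float32))[:,0]
W=np.array([atz(p,u,100)[:2] for u in h]).astype(np.float32)
r=cv2.minAreaRect(W);print(r, cv2.boxPoints(r).round(1).tolist())
o=get_obs();print(o["tool_pos"],o["joint_positions"])
E
```

```text
[ 286  131   72   47 2627]
((612.759033203125, 30.04460906982422), (34.57668685913086, 60.79845428466797), 8.834654808044434) [[591.0, 57.400001525878906], [600.2999877929688, -2.5999999046325684], [634.5, 2.700000047683716], [625.2000122070312, 62.70000076293945]]
[649.68268989  24.75584152 405.51385806] [-7.97138930e-02  5.78354126e-01  1.13830229e+00  8.03681899e-05
  1.42404218e+00 -1.66556616e+00]
```

```bash
python3 -m inch '[[0.0365,0.006,0,-0.143,1],[0.0365,0.006,0.03,-0.143,1],[0.0365,0.006,0.06,-0.143,1],[0.0365,0.006,0.09,-0.143,1],[0.0365,0.006,0.12,-0.143,1],[0.0365,0.006,0.15,-0.143,1],[0.0365,0.006,0.175,-0.143,1],[0.0365,0.006,0.183,-0.143,1]]'
python3 -m inch '[[0,0,0,0,1],[0,0,0,0,0],[0,0,0,0,0],[0,0,0,0,0],[0,0,0,0,0],[0,0,0,0,0],[0,0,0,0,0],[0,0,0,0,0]]'
```

```text
time: 5.73
tool_pos: [612.2, 30.2, 218.1]
tcp_rot: [3.14, -0.006, -2.984]
contact_force: [-0.1, 0.6, -0.1]
grip_width: 91.9
finger_force: 0.0
time: 6.4
tool_pos: [613.9, 30.3, 222.9]
tcp_rot: [-3.141, 0.002, -2.983]
contact_force: [-0.5, -0.8, 5.8]
grip_width: 63.8
finger_force: 30.0
```

```bash
python3 -m inch '[[0,0,-0.02,0,0],[0,0,-0.05,0,0],[0.0,0.02,-0.06,0,0],[0.02,0.05,-0.06,0.05,0],[0.04,0.08,-0.06,0.1,0],[0.06,0.11,-0.06,0.141,0],[0.07,0.145,-0.06,0.141,0],[0.0787,0.172,-0.06,0.141,0]]'
python3 -m inch '[[0,0.009,0,0,0],[0,0.009,0,0,0],[0,0.009,0,0,0],[0,0.009,0,0,0]]'
python3 - <<'E'
from fit import *
p=capture("side");save(p,"g.png",(200,100,420,260),3)
o=get_obs();print(o["tool_pos"],o["tcp_rot"],o["grip_width"])
E
```

```text
time: 7.07
tool_pos: [506.9, 189.3, 281.5]
tcp_rot: [3.141, -0.002, -3.124]
contact_force: [0.1, 1.0, -2.6]
grip_width: 63.9
finger_force: 30.0
time: 7.4
tool_pos: [509.2, 195.9, 281.5]
tcp_rot: [-3.141, -0.0, -3.125]
contact_force: [0.4, 0.7, -2.9]
grip_width: 63.5
finger_force: 30.0
[509.29172012 195.625043   281.47259974] [-3.14124932e+00 -2.04057509e-04 -3.12568178e+00] 64.18816314520659
```

View pics/g.png

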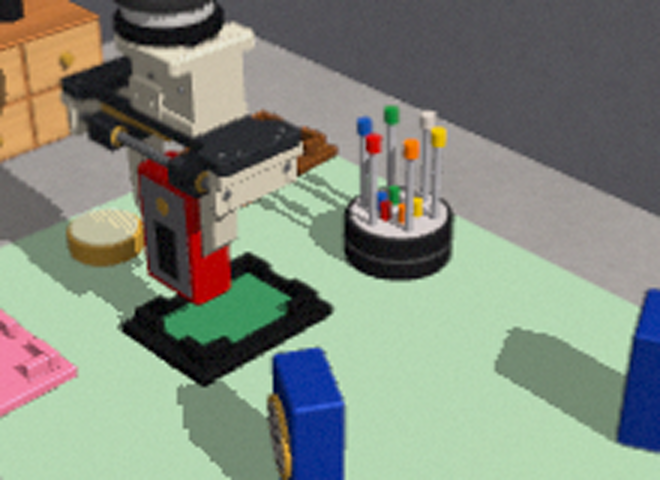

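```bash
python3 -m inch '[[0.002,0.001,0.012,0.017,0],[0.002,0.001,0.024,0.017,0],[0.002,0.001,0.032,0.017,0],[0.002,0.001,0.0345,0.017,0],[0,0.001,0.036,0.017,0],[-0.004,0.001,0.0375,0.017,0],[-0.007,0.001,0.039,0.017,0],[-0.011,0.001,0.0405,0.017,0]]'
python3 - <<'E'
from h import *
o=get_obs();print(o["tool_pos"],o["tcp_rot"],o["moment"],o["contact_force"])
E
```

```text
time: 8.12
tool_pos: [519.8, 196.9, 242.4]
tcp_rot: [-3.14, -0.001, 3.141]
contact_force: [-4.2, -3.0, 8.4]
grip_width: 63.7
finger_force: 30.0
[519.78770963 196.85292515 242.41034292] [-3.14042915e+00 -9.17369326e-04  3.14134777e+00] [-0.73461678  1.15607102  0.00369599] [-4.21405125 -2.9827837   8.36930333]
```

```bash
python3 -m inch '[[-0.003,0,0.0015,-0.017,0],[-0.006,0,0.003,-0.017,0],[-0.009,0,0.0045,-0.017,0],[-0.012,0,0.006,-0.017,0],[-0.014,0,0.008,-0.017,0],[-0.0165,0,0.01,-0.017,0],[-0.019,0,0.012,-0.017,0],[-0.021,0,0.014,-0.017,0]]'
python3 - <<'E'
from fit import *
p=capture("side");save(p,"h.png",(200,110,360,250),4)
o=get_obs();print(o["tool_pos"],o["tcp_rot"],o["moment"],o["contact_force"])
E
```

```text
time: 8.78
tool_pos: [541.9, 197.4, 229.6]
tcp_rot: [3.141, 0.004, -3.125]
contact_force: [-2.6, -1.7, 19.4]
grip_width: 63.5
finger_force: 30.0
[542.14157785 197.30982342 229.49022545] [ 3.14095048  0.00384355 -3.12530718] [-0.10208751  0.67210159 -0.01492552] [-1.90820425 -0.48421739 12.44545567]
```

View pics/h.png

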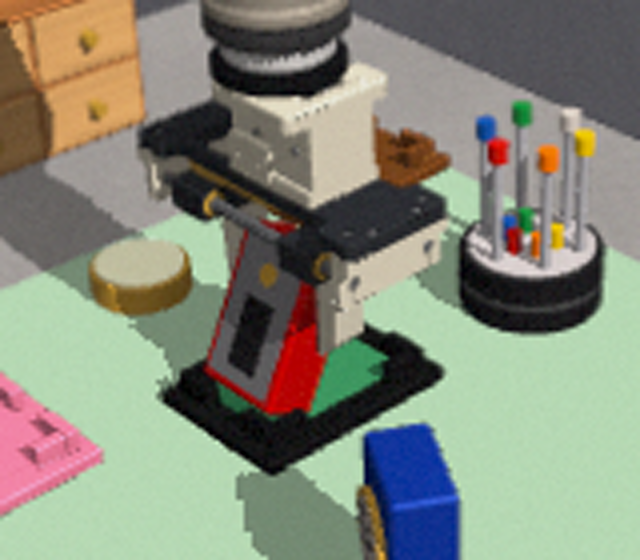

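```bash
python3 -m inch '[[-0.002,0,0.0025,0,0],[-0.004,0,0.005,0,0],[-0.006,0,0.0075,0,0],[-0.008,0,0.01,0,0],[-0.01,0,0.013,0,0],[-0.0115,0,0.0165,0,0],[-0.013,0,0.0195,0,0],[-0.0145,0,0.023,0,0]]'
python3 - <<'E'
from fit import *
p=capture("side");save(p,"i.png",(200,110,360,250),4)
o=get_obs();print(o["tool_pos"],o["tcp_rot"],o["moment"],o["contact_force"])
E
```

```text
time: 9.5
tool_pos: [561.0, 197.4, 211.1]
tcp_rot: [3.139, 0.022, -3.125]
contact_force: [13.0, -3.9, 23.4]
grip_width: 63.7
finger_force: 30.0
[561.29967895 197.38375142 210.54116092] [ 3.13906951  0.02238341 -3.12537132] [-0.52947787 -1.5397306   0.09657298] [12.33584378 -2.20351371 22.91837818]
```

View pics/i.png

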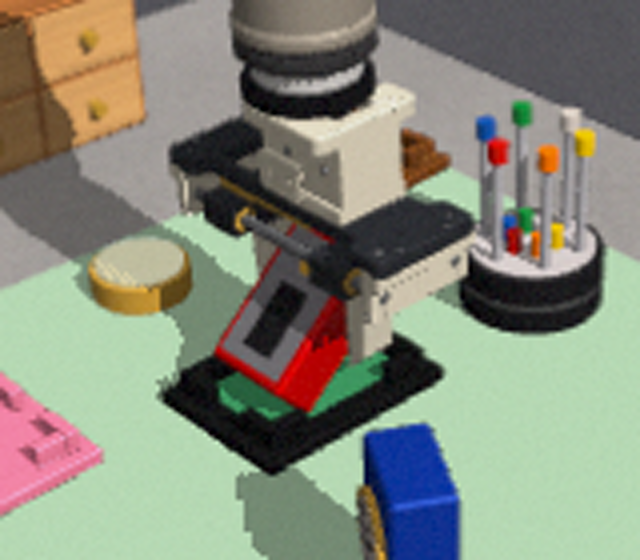

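```bash
python3 - <<'E'
from fit import *
p=capture("side")
def aty(uv,y):
    o,d=ray(p,uv);X=o+d*(y-o[1])/d[1];return (X[[0,2]]-[546.2,0]).round(1)
for nm,(a,b),y in[("backfoot+y",(217,352),229.7),("backfoot-y",(284,403),165.7),("frontfoot-y",(308,412),165.7),("backtop+y",(283,228),229.7)]:
    print(nm,aty((200+a/4,110+b/4),y))
for th in(45,55,65):
  for f in(-36,-30,-20):
    t=np.radians(th);e=[[546.2+f,165.7,10],[546.2+f-36*np.cos(t),165.7,10+36*np.sin(t)],[546.2+f-36*np.cos(t),229.7,10+36*np.sin(t)],[546.2+f-36*np.cos(t)+100*np.sin(t),229.7,10+36*np.sin(t)+100*np.cos(t)]]
    print(th,f,((proj(p,e)-[200,110])*4).round().tolist())
c=p["color"].astype(int)
E
```

```text
backfoot+y [-40.3  31.2]
backfoot-y [-40.3  26.9]
frontfoot-y [-23.2  11.8]
backtop+y [15.4 95.1]
45 -36 [[291.0, 423.0], [254.0, 406.0], [188.0, 360.0], [274.0, 215.0]]
45 -30 [[299.0, 419.0], [263.0, 402.0], [196.0, 356.0], [282.0, 212.0]]
45 -20 [[312.0, 412.0], [276.0, 395.0], [210.0, 349.0], [295.0, 206.0]]
55 -36 [[291.0, 423.0], [261.0, 397.0], [194.0, 351.0], [296.0, 220.0]]
55 -30 [[299.0, 419.0], [269.0, 393.0], [202.0, 347.0], [303.0, 216.0]]
55 -20 [[312.0, 412.0], [282.0, 386.0], [215.0, 341.0], [316.0, 211.0]]
65 -36 [[291.0, 423.0], [268.0, 389.0], [201.0, 343.0], [315.0, 229.0]]
65 -30 [[299.0, 419.0], [276.0, 384.0], [209.0, 339.0], [322.0, 225.0]]
65 -20 [[312.0, 412.0], [289.0, 377.0], [222.0, 333.0], [335.0, 220.0]]
```

The clock slid forward in the nest while tilting: its foot is about 14 mm off the end blocks, and the tilt is about 41°. I'll unload it, shift back and push down so it turns further.

```bash
python3 -m inch '[[0,0,-0.006,0,0],[0,0,-0.009,0,0],[0.006,0,-0.009,0,0],[0.013,0,-0.009,0,0],[0.013,0,-0.006,0,0],[0.013,0,-0.003,0,0],[0.012,0,0,0,0],[0.011,0,0.002,0,0]]'
python3 - <<'E'
from fit import *
p=capture("side");save(p,"j.png",(200,110,360,250),4)
o=get_obs();print(o["tool_pos"],o["tcp_rot"],o["moment"],o["contact_force"])
E
```

```text
time: 10.27
tool_pos: [546.7, 197.9, 205.0]
tcp_rot: [3.14, 0.011, -3.124]
contact_force: [10.1, -1.5, 12.1]
grip_width: 63.8
finger_force: 30.0
[546.80890186 197.91160781 204.71471062] [ 3.14039921  0.01140144 -3.12402837] [-0.37940972 -1.2200948   0.17481906] [11.10648257 -1.77612879 11.13070751]
```

View pics/j.png

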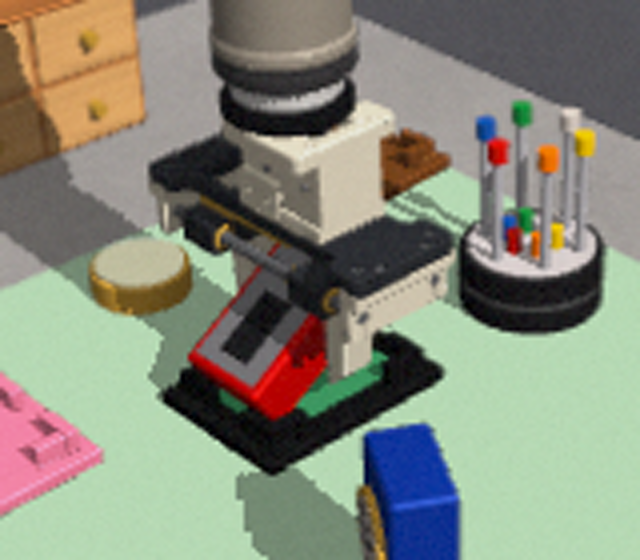

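I've used all 10 picture views, so from here I work with numbers only. The crop shows the clock tilted about 47° with its foot near the end blocks. Next I'll fit the tilt and the grip point.

```bash
cat > tilt.py <<'E'
from fit import *
from scipy.optimize import differential_evolution
def model(N,q,s):  # s=+1 red (dial toward B), -1 blue (back toward B); q=u,w of clock mid-point, tilt, v
    t=q[2];P=CL-[0,0,50]
    a=P[:,0]*(-s)   # toward B
    U=q[0]+a*np.cos(t)+P[:,2]*np.sin(t);Z=q[1]-a*np.sin(t)+P[:,2]*np.cos(t)
    c,k=np.cos(N[2]),np.sin(N[2]);V=P[:,1]+q[3]
    return np.c_[N[0]+c*U-k*V,N[1]+k*U+c*V,Z]
def run(name,N,s,cams=("side","scene")):
    D=[]
    for n in cams:
        p=capture(n);ms=trace(p,name)
        u=proj(p,[[N[0],N[1],45]])[0];b=[d for d in ms if np.hypot(*(np.array(d["rect"][:2])-u))<40]
        if b: D.append((p,b[0]["pixels"]))
    def c(q):
        e=0
        for p,m in D:
            g=np.zeros((400,640),np.uint8);h=cv2.convexHull(np.round(proj(p,model(N,q,s))*16).astype(np.int32));cv2.fillConvexPoly(g,h,1,shift=4);g=g>0
            e+=((m&~g).sum()+.25*(g&~m).sum())/m.sum()
        return e
    r=differential_evolution(c,[(-30,30),(25,75),(0,1.65),(-4,4)],maxiter=40,popsize=10,seed=1)
    q=r.x;o=get_obs();T=o["tool_pos"]+R.from_euler("xyz",o["tcp_rot"]).apply([0,0,159])
    c_,k=np.cos(N[2]),np.sin(N[2]);d=T-[N[0],N[1],0];gu=c_*d[0]+k*d[1];gv=-k*d[0]+c_*d[1]
    du,dz=gu-q[0],T[2]-q[1];t=q[2];
    print(name,len(D),"mid u,w",q[:2].round(1),"tilt",np.degrees(t).round(1),"v",q[3].round(1),"cost",round(r.fun,3))
    print(" grip u,v,z",np.round([gu,gv,T[2]],1),"grip in clock: x",round(-s*(du*np.cos(t)-dz*np.sin(t)),1),"z",round(50+du*np.sin(t)+dz*np.cos(t),1))
RN=(546.2,197.7,.017);WN=(538.0,-201.7,.035)
E
python3 -c "
from tilt import *
run('red_clock',RN,1);run('red_clock',RN,1,('side',))"
```

```text
red_clock 2 mid u,w [-12.1  48.5] tilt 50.2 v 2.0 cost 0.279
 grip u,v,z [ 2.4  0.4 45.8] grip in clock: x -11.3 z 59.4
red_clock 1 mid u,w [-12.  51.] tilt 51.8 v 3.2 cost 0.147
 grip u,v,z [ 2.4  0.4 45.8] grip in clock: x -12.9 z 58.1
```

```bash
python3 -m inch '[[0,0,0.001,0,0],[0,0,0.002,0,0],[-0.001,0,0.0035,0,0],[-0.002,0,0.005,0,0],[-0.003,0,0.006,0,0],[-0.004,0,0.007,0,0]]'
python3 -c "
from tilt import *
run('red_clock',RN,1,('side',));run('red_clock',RN,1)"
```

```text
time: 11.12
tool_pos: [550.2, 198.0, 197.5]
tcp_rot: [3.141, 0.009, -3.124]
contact_force: [7.7, -0.7, 8.4]
grip_width: 63.7
finger_force: 30.0
red_clock 1 mid u,w [-20.2  43.9] tilt 52.1 v 2.1 cost 0.173
 grip u,v,z [ 5.4  0.4 38.3] grip in clock: x -20.1 z 66.7
red_clock 2 mid u,w [-5.  45.8] tilt 56.3 v 2.5 cost 0.328
 grip u,v,z [ 5.4  0.4 38.4] grip in clock: x -12.0 z 54.6
```

```bash
cat > tilt2.py <<'E'
from tilt import *
def look(name,N,s,zc=10,v0=0,occl=True,verbose=True):
    D=[]
    for n in("side","scene","wrist"):
        p=capture(n);u=proj(p,[[N[0],N[1],45]])[0]
        b=[d for d in trace(p,name) if np.hypot(*(np.array(d["rect"][:2])-u))<90]
        b=[d for d in b if d["conf"]>.3]
        if b:D.append((n,p,sorted(b,key=lambda d:-d["pixels"].sum())[0]["pixels"]))
    def full(q):
        m=model((0,0,0),[0,0,q[1],0],s);return [q[0],zc-m[:,2].min(),q[1],q[2]]
    def c(q,per=False):
        e=[]
        for n,p,m in D:
            g=np.zeros((400,640),np.uint8);h=cv2.convexHull(np.round(proj(p,model(N,full(q),s))*16).astype(np.int32));cv2.fillConvexPoly(g,h,1,shift=4);g=g>0
            e.append(((m&~g).sum()+(.25 if occl else 1)*(g&~m).sum())/m.sum())
        return np.round(e,3) if per else sum(e)
    r=differential_evolution(c,[(-40,30),(0.,1.75),(-4,4)],maxiter=40,popsize=12,seed=1)
    q=full(r.x);t=q[2];o=get_obs();T=o["tool_pos"]+R.from_euler("xyz",o["tcp_rot"]).apply([0,0,159])
    c_,k=np.cos(N[2]),np.sin(N[2]);d=T-[N[0],N[1],0];gu=c_*d[0]+k*d[1];du,dz=gu-q[0],T[2]-q[1]
    foot=q[0]-50*np.sin(t)+ (16 if s>0 else 20)*np.cos(t)
    print(name,[(n,int(m.sum())) for n,p,m in D],c(r.x,True),"mid",np.round(q[:2],1),"tilt",np.degrees(t).round(1),"v",round(q[3],1),"foot-edge u",foot.round(1))
    print(" grip u,z",np.round([gu,T[2]],1),"in clock x",round(-s*(du*np.cos(t)-dz*np.sin(t)),1),"z",round(50+du*np.sin(t)+dz*np.cos(t),1),"F",o["contact_force"].round(1))
E
python3 -c "
from tilt2 import *
look('red_clock',RN,1)"
```

```text
red_clock [('side', 807), ('scene', 435), ('wrist', 27204)] [0.178 0.268 0.179] mid [-8.6 48.2] tilt 61.1 v -0.4 foot-edge u -44.6
 grip u,z [ 5.4 38.3] in clock x -15.4 z 57.5 F [ 9.4 -1.5  7.4]
```

```bash
python3 -m inch '[[0,0,0.001,0,0],[-0.001,0,0.002,0,0],[-0.001,0,0.003,0,0],[-0.001,0,0.004,0,0],[-0.001,0,0.005,0,0],[-0.001,0,0.006,0,0],[-0.001,0,0.006,0,0]]'
python3 -c "
from tilt2 import *
look('red_clock',RN,1)"
```

```text
time: 12.3
tool_pos: [551.7, 198.0, 191.5]
tcp_rot: [3.14, 0.011, -3.124]
contact_force: [11.1, -0.8, 6.9]
grip_width: 63.9
finger_force: 30.0
red_clock [('side', 681), ('scene', 542), ('wrist', 27609)] [0.247 0.208 0.179] mid [-5.2 44.7] tilt 66.4 v 0.2 foot-edge u -44.6
 grip u,z [ 7.2 32.6] in clock x -16.1 z 56.5 F [11.  -1.5  7.2]
```

```bash
python3 -m inch '[[0.001,0,0.0005,0,0],[0.002,0,0.001,0,0],[0.003,0,0.001,0,0],[0.004,0,0.001,0,0],[0.005,0,0.001,0,0],[0.006,0,0.001,0,0]]'
python3 -c "
from tilt2 import *
look('red_clock',RN,1)"
```

```text
time: 13.1
tool_pos: [549.1, 197.9, 192.4]
tcp_rot: [3.139, 0.024, -3.124]
contact_force: [25.4, -3.6, 4.5]
grip_width: 63.5
finger_force: 30.0
red_clock [('side', 798), ('scene', 496), ('wrist', 27269)] [0.18  0.243 0.188] mid [-6.7 45.5] tilt 65.1 v 0.4 foot-edge u -45.3
 grip u,z [ 6.7 33.3] in clock x -16.7 z 57.1 F [24.5 -2.1  4. ]
```

```bash
python3 -m inch '[[-0.003,0,0,0,0],[-0.006,0,0.001,0,0],[-0.009,0,0.002,0,0],[-0.009,0,0.003,0,0],[-0.009,0,0.003,0,0]]'
python3 -c "
from tilt2 import *
look('red_clock',RN,1)"
```

```text
time: 13.82
tool_pos: [553.5, 198.1, 188.2]
tcp_rot: [3.141, 0.007, -3.124]
contact_force: [3.0, -2.0, 18.4]
grip_width: 63.9
finger_force: 35.6
red_clock [('scene', 553), ('wrist', 27756)] [0.218 0.18 ] mid [-4.2 42.8] tilt 69.1 v 0.2 foot-edge u -45.2
 grip u,z [ 8.3 29.2] in clock x -17.1 z 56.9 F [ 2.5 -1.3 18. ]
```

The pads slid to the front edge of the clock's side, so it can't be turned past 69° with this grip. I'll lean the clock stably on the black nest's outer corner, with its foot on the bench, regrip it in the middle and then finish. First I lift and move there.

```bash
python3 -m inch '[[0,0,-0.02,0,0],[0,0,-0.045,0,0],[0,0,-0.07,-0.1,0],[0.02,-0.014,-0.08,-0.22,0],[0.04,-0.028,-0.08,-0.34,0],[0.06,-0.042,-0.08,-0.46,0],[0.075,-0.052,-0.08,-0.58,0],[0.083,-0.0566,-0.08,-0.7,0]]'
python3 -m inch '[[0,0,0,-0.085,0],[0,0,0,-0.085,0],[0,0,0,-0.085,0],[0,0,0,-0.085,0]]'
cat > free.py <<'E'
from tilt2 import *
# fit free-held clock: frame N=(grip x,grip y,dial-direction yaw); report pose relative to grip
def held(name,s,yaw,zr=None):
    o=get_obs();T=o["tool_pos"]+R.from_euler("xyz",o["tcp_rot"]).apply([0,0,159]);N=(T[0],T[1],yaw)
    D=[]
    for n in("side","scene","wrist"):
        p=capture(n);u=proj(p,[T])[0]
        b=[d for d in trace(p,name) if np.hypot(*(np.array(d["rect"][:2])-u))<120 and d["conf"]>.3]
        if b:D.append((n,p,sorted(b,key=lambda d:-d["pixels"].sum())[0]["pixels"]))
    def c(q,per=False):
        e=[]
        for n,p,m in D:
            g=np.zeros((400,640),np.uint8);h=cv2.convexHull(np.round(proj(p,model(N,[q[0],T[2]+q[1],q[2],0],s))*16).astype(np.int32));cv2.fillConvexPoly(g,h,1,shift=4);g=g>0
            e.append(((m&~g).sum()+.25*(g&~m).sum())/m.sum())
        return np.round(e,3) if per else sum(e)
    r=differential_evolution(c,[(-40,30),(-30,40),(0,1.75)],maxiter=40,popsize=12,seed=1);q=r.x;t=q[2]
    lo=model(N,[q[0],T[2]+q[1],t,0],s)[:,2].min()
    print([(n,int(m.sum())) for n,p,m in D],c(q,True),"tilt",np.degrees(t).round(1),"mid-grip",q[:2].round(1),"foot u rel grip",(q[0]-50*np.sin(t)+(16 if s>0 else 20)*np.cos(t)).round(1),"lowest z",lo.round(1))
    print(" grip",T.round(1),"in clock x",round(s*(q[0]*np.cos(t)-q[1]*np.sin(t)),1),"z",round(50-q[0]*np.sin(t)-q[1]*np.cos(t),1),o["tcp_rot"].round(3),o["contact_force"].round(1),o["grip_width"].round(1))
E
python3 -c "
from free import *
held('red_clock',1,get_obs()['tcp_rot'][2]+np.pi)"
```

```text
time: 14.78
tool_pos: [467.1, 139.2, 264.2]
tcp_rot: [3.139, -0.004, -2.419]
contact_force: [-0.0, 0.5, -3.0]
grip_width: 63.8
finger_force: 30.0
time: 15.12
tool_pos: [469.9, 140.3, 264.8]
tcp_rot: [3.141, -0.001, -2.342]
contact_force: [-0.7, -0.1, -2.7]
grip_width: 63.8
finger_force: 30.0
[('side', 1337), ('scene', 2010), ('wrist', 27728)] [0.079 1.101 0.173] tilt 46.6 mid-grip [-23.    9.7] foot u rel grip -48.4 lowest z 69.6Traceback (most recent call last):
  File "<string>", line 3, in <module>
    held('red_clock',1,get_obs()['tcp_rot'][2]+np.pi)
    ~~~~^^^^^^^^^^^^^^^^^^^^^^^^^^^^^^^^^^^^^^^^^^^^^
  File "free.py", line 19, in held
    print(" grip",T.round(1),"in clock x",round(s*(q[0]*np.cos(t)-q[1]*np.sin(t)),1),"z",round(50-q[0]*np.sin(t)-q[1]*np.cos(t),1),o["tcp_rot"].round(3),o["contact_force"].round(1),o["grip_width"].round(1))
                                                                                                                                                                                     ^^^^^^^^^^^^^^^^^^^^^
AttributeError: 'float' object has no attribute 'round'
```

```bash
sed -i 's/o\["grip_width"\].round(1)/round(o["grip_width"],1)/; s/<120 and d\["conf"\]>.3\]/<(60 if n!="wrist" else 400) and d["conf"]>.2 and okc(p,d,name)]/' free.py
cat >> free.py <<'E'
def okc(p,d,name):
    c=p["color"][d["pixels"]].astype(int);k=0 if name[0]=="r" else 2
    return ((c[:,k]-c[:,2-k])>40).mean()>.3
E
python3 -c "
from free import *
held('red_clock',1,get_obs()['tcp_rot'][2]+np.pi)"
```

```text
[('side', 1384), ('scene', 449)] [0.087 0.275] tilt 52.8 mid-grip [-6.3  4.8] foot u rel grip -36.5 lowest z 67.9
 grip [470.2 140.2 106.1] in clock x -7.6 z 52.2 [ 3.141 -0.    -2.34 ] [ 0.1 -0.4 -3. ] 63.6
```

```bash
python3 - <<'E'
from free import *
p=capture("wrist")
for d in trace(p,"red_clock"):
    m=d["pixels"];print(d["conf"],m.sum(),d["rect"])
    for r in range(0,400,12):
        x=np.nonzero(m[r])[0]
        if len(x): print(r,x[0],x[-1],len(x),[tuple(p["color"][r,int(v)]) for v in (x[0]+4,x[len(x)//2],x[-1]-4)])
E
```

```text
0.84 27632 [313.7, 231.5, 169.6, 202.3]
132 237 393 157 [(np.uint8(185), np.uint8(45), np.uint8(45)), (np.uint8(186), np.uint8(43), np.uint8(41)), (np.uint8(172), np.uint8(42), np.uint8(40))]
144 234 397 164 [(np.uint8(206), np.uint8(50), np.uint8(48)), (np.uint8(164), np.uint8(112), np.uint8(112)), (np.uint8(144), np.uint8(28), np.uint8(29))]
156 234 397 164 [(np.uint8(206), np.uint8(50), np.uint8(49)), (np.uint8(140), np.uint8(134), np.uint8(136)), (np.uint8(147), np.uint8(29), np.uint8(29))]
168 233 397 165 [(np.uint8(203), np.uint8(47), np.uint8(46)), (np.uint8(66), np.uint8(62), np.uint8(64)), (np.uint8(151), np.uint8(32), np.uint8(32))]
180 233 397 165 [(np.uint8(205), np.uint8(47), np.uint8(46)), (np.uint8(42), np.uint8(38), np.uint8(40)), (np.uint8(154), np.uint8(35), np.uint8(35))]
192 233 397 165 [(np.uint8(206), np.uint8(48), np.uint8(48)), (np.uint8(41), np.uint8(40), np.uint8(40)), (np.uint8(155), np.uint8(34), np.uint8(33))]
204 233 398 166 [(np.uint8(208), np.uint8(49), np.uint8(47)), (np.uint8(40), np.uint8(37), np.uint8(38)), (np.uint8(144), np.uint8(30), np.uint8(31
[... 515 characters left out ...]
)), (np.uint8(40), np.uint8(37), np.uint8(39)), (np.uint8(154), np.uint8(35), np.uint8(33))]
264 232 399 168 [(np.uint8(202), np.uint8(47), np.uint8(46)), (np.uint8(37), np.uint8(36), np.uint8(36)), (np.uint8(141), np.uint8(29), np.uint8(28))]
300 232 399 168 [(np.uint8(116), np.uint8(23), np.uint8(23)), (np.uint8(82), np.uint8(80), np.uint8(81)), (np.uint8(103), np.uint8(21), np.uint8(18))]
312 232 398 167 [(np.uint8(115), np.uint8(21), np.uint8(21)), (np.uint8(134), np.uint8(104), np.uint8(63)), (np.uint8(114), np.uint8(25), np.uint8(25))]
324 232 398 167 [(np.uint8(116), np.uint8(23), np.uint8(25)), (np.uint8(215), np.uint8(165), np.uint8(92)), (np.uint8(165), np.uint8(38), np.uint8(36))]
```

```bash
cat > wr.py <<'E'
from free import *
def wrist(name,s,rows=None):
    p=capture("wrist");o=get_obs();Rt=R.from_euler("xyz",o["tcp_rot"]);G=o["tool_pos"]+Rt.apply([0,0,159])
    d=[d for d in trace(p,name)][0];m=d["pixels"];ys=np.nonzero(m.any(1))[0];r0=ys[0]
    K=np.array(p["intrinsics"]);T=np.array(p["pose"]);pts=[]
    def edge(r):
        w=np.nonzero(m[r])[0];n=cv2.undistortPoints(np.array([[[w[0]-.5,r]],[[w[-1]+.5,r]]],float),K,np.array(p["distortion"]))[:,0];n=np.c_[n,[1,1]]
        P=n*64/np.hypot(*(n[1]-n[0])[:2]);X=(T[:3,:3]@P.T).T+T[:3,3];return X
    L=[]
    for r in range(r0+16,min(r0+130,270),2):
        X=edge(r);q=Rt.inv().apply(X.mean(0)-G);L.append([-q[0],-q[2]]) # u (dir -toolx), up
    L=np.array(L);A=np.polyfit(L[:,1] if 0 else L[:,0],L[:,1],1)
    v=L-L.mean(0);_,_,vv=np.linalg.svd(v);dv=vv[0]*np.sign(vv[0][0]);t=np.arctan2(dv[0],dv[1])
    n=cv2.undistortPoints(np.array([[[315.,r0]]]),K,np.array(p["distortion"]))[0,0];ray_=Rt.inv().apply(T[:3,:3]@np.r_[n,1]);c=Rt.inv().apply(T[:3,3]-G)
    ro=np.array([-c[0],-c[2]]);rd=np.array([-ray_[0],-ray_[2]])
    a=np.linalg.solve(np.c_[rd,-dv],L.mean(0)-ro);F=ro+rd*a[0]
    top=20 if s>0 else -16
    # upper face normal (toward up/back), F = upper-face foot corner
    nrm=np.array([-dv[1],dv[0]])
    g=-F;print("tilt",np.degrees(t).round(1),"upper foot corner rel grip",F.round(1),"| grip: along z",(g@dv).round(1),"below upper face",-(g@nrm).round(1))
    E=F-36*nrm;print(" lower foot edge rel grip",E.round(1),"world z",(G[2]+E[1]).round(1),"grip",G.round(1),o["tcp_rot"].round(3),o["contact_force"].round(1))
E
python3 -c "
from wr import *
wrist('red_clock',1)"
```

```text
tilt 71.2 upper foot corner rel grip [-66.9  10.3] | grip: along z 60.0 below upper face 31.3
 lower foot edge rel grip [-55.2 -23.8] world z 82.5 grip [470.2 140.1 106.2] [ 3.142  0.    -2.339] [ 0.2 -0.2 -2.8]
```

```bash
python3 -m inch '[[0.002,-0.002,0.02,0,0],[0.002,-0.002,0.04,0,0],[0.002,-0.002,0.055,0,0],[0.002,-0.002,0.066,0,0],[0.002,-0.002,0.073,0,0],[0.002,-0.002,0.077,0,0],[0.002,-0.002,0.079,0,0],[0.002,-0.002,0.08,0,0]]'
python3 -c "
from wr import *
wrist('red_clock',1)"
```

```text
time: 16.58
tool_pos: [470.4, 137.3, 185.4]
tcp_rot: [-3.141, 0.0, -2.339]
contact_force: [0.7, 0.2, -2.8]
grip_width: 63.6
finger_force: 30.0
tilt 72.0 upper foot corner rel grip [-66.5  10.5] | grip: along z 60.0 below upper face 30.6
 lower foot edge rel grip [-55.4 -23.7] world z 2.7 grip [470.5 137.4  26.4] [-3.141e+00  1.000e-03 -2.339e+00] [-0.2  0.2 -2.8]
```

```bash
python3 -m inch '[[0,0,0.0007,0,0],[0,0,0.0014,0,0],[0,0,0.002,0,0],[0,0,0.002,0,0]]'; python3 -m inch '[[0,0,0.0005,0,0],[0,0,0.001,0,0],[0,0,0.001,0,0]]'
```

```text
time: 17.02
tool_pos: [470.2, 137.3, 183.3]
tcp_rot: [-3.141, 0.0, -2.339]
contact_force: [0.4, 0.3, -3.0]
grip_width: 63.8
finger_force: 30.0
time: 17.27
tool_pos: [470.2, 137.3, 182.2]
tcp_rot: [3.141, 0.0, -2.339]
contact_force: [-0.8, 0.1, -2.7]
grip_width: 63.7
finger_force: 30.0
```

```bash
python3 -m inch '[[0,0,0.0005,0,0],[0,0,0.001,0,0],[0,0,0.001,0,0]]'; python3 -m inch '[[0,0,0.0005,0,0],[0,0,0.001,0,0],[0,0,0.001,0,0]]'; python3 -c "
from wr import *
wrist('red_clock',1)"
```

```text
time: 17.52
tool_pos: [470.2, 137.3, 181.1]
tcp_rot: [3.141, -0.0, -2.339]
contact_force: [-0.1, 0.1, -2.5]
grip_width: 64.1
finger_force: 30.0
time: 17.77
tool_pos: [470.3, 137.3, 180.2]
tcp_rot: [-3.142, 0.0, -2.339]
contact_force: [0.6, 0.2, -1.7]
grip_width: 63.9
finger_force: 30.0
tilt 71.8 upper foot corner rel grip [-66.1  10.5] | grip: along z 59.5 below upper face 30.6
 lower foot edge rel grip [-54.9 -23.7] world z -2.4 grip [470.3 137.3  21.3] [-3.142  0.    -2.339] [-0.3 -0.2 -1.8]
```

```bash
python3 -m inch '[[0,0,0.0005,0,0],[0,0,0.001,0,0],[0,0,0.0015,0,0],[0,0,0.0015,0,0]]'; python3 -c "
from wr import *
wrist('red_clock',1)
p=capture('side')
N=(485.4,153.2)
"
```

```text
time: 18.2
tool_pos: [470.2, 137.3, 178.7]
tcp_rot: [3.142, -0.0, -2.339]
contact_force: [-1.0, 0.1, 0.2]
grip_width: 63.8
finger_force: 30.0
tilt 71.1 upper foot corner rel grip [-66.5  10.2] | grip: along z 59.6 below upper face 31.2
 lower foot edge rel grip [-54.8 -23.8] world z -4.1 grip [470.2 137.3  19.8] [ 3.141 -0.    -2.339] [ 0.2 -0.4 -0. ]
```

```bash
python3 -m inch '[[0,0,0,0,0.72],[0,0,0,0,0.75],[0,0,0,0,0.9],[0,0,0,0,0.9]]'; python3 -c "
from wr import *
wrist('red_clock',1)
"
```

```text
time: 18.68
tool_pos: [470.3, 137.3, 178.8]
tcp_rot: [-3.141, 0.0, -2.339]
contact_force: [0.1, 0.2, 0.9]
grip_width: 77.4
finger_force: 0.0
tilt 72.9 upper foot corner rel grip [-65.7  10.3] | grip: along z 59.7 below upper face 29.2
 lower foot edge rel grip [-55.1 -24.1] world z -4.3 grip [470.3 137.3  19.8] [-3.141  0.    -2.339] [ 0.6 -0.   0.4]
```

Leaning stably at 72°. I'll regrip at mid-depth.

```bash
python3 -m inch '[[0.003,0,-0.006,0,0.9],[0.006,0,-0.012,0,0.9],[0.006,0,-0.012,0,0.9],[0.006,0,-0.012,0,0],[0.006,0,-0.012,0,0],[0.006,0,-0.012,0,0],[0.006,0,-0.012,0,0]]'; python3 -m inch '[[0,0,-0.02,0,0],[0,0,-0.045,0,0],[0,0,-0.07,0,0],[0,0,-0.08,0,0],[0,0,-0.08,0,0]]';python3 -c "
from wr import *
wrist('red_clock',1)
"
```

```text
time: 19.37
tool_pos: [466.1, 133.0, 190.7]
tcp_rot: [3.142, 0.0, -2.339]
contact_force: [0.0, -0.2, 1.0]
grip_width: 63.8
finger_force: 30.0
time: 19.78
tool_pos: [466.6, 133.1, 272.7]
tcp_rot: [-3.139, 0.003, -2.339]
contact_force: [-0.1, -0.0, -2.2]
grip_width: 63.8
finger_force: 30.0
tilt 146.2 upper foot corner rel grip [-64.4  59.4] | grip: along z 85.2 below upper face -20.4
 lower foot edge rel grip [-94.3  39.4] world z 151.5 grip [466.4 133.1 112.2] [-3.141e+00  1.000e-03 -2.339e+00] [-0.5  0.1 -3.8]
```

```bash
python3 -c "
from wr import *
wrist('red_clock',1)
p=capture('wrist')
for d in trace(p,'red_clock'):
    m=d['pixels'];print(d['conf'],m.sum(),d['rect'],[(r,np.nonzero(m[r])[0][[0,-1]].tolist()) for r in range(90,330,20) if m[r].any()])
"
```

```text
tilt 152.7 upper foot corner rel grip [-66.2  76.1] | grip: along z 98.0 below upper face -23.9
 lower foot edge rel grip [-98.2  59.6] world z 170.1 grip [465.2 132.9 110.6] [ 3.140e+00 -2.000e-03 -2.339e+00] [-0.1  0.5 -2.9]
0.73 22725 [317.5, 234.8, 150.8, 186.1] [(150, [243, 388]), (170, [241, 389]), (190, [241, 389]), (210, [241, 389]), (230, [241, 388]), (250, [242, 390]), (310, [241, 390])]
```

```bash
sed -i 's/    L=np.array(L);A=/    L=np.array(L);k=np.abs(L[:,1]-np.median(L[:,1])-.3*(L[:,0]-np.median(L[:,0])));L=L[k<5];A=/' wr.py; python3 -c "
from wr import *
wrist('red_clock',1);wrist('red_clock',1)
"
```

```text
tilt 72.4 upper foot corner rel grip [-60.2  -1.3] | grip: along z 57.8 below upper face 16.9
 lower foot edge rel grip [-49.4 -35.7] world z 75.0 grip [465.4 132.9 110.6] [ 3.140e+00 -2.000e-03 -2.339e+00] [-0.5  0.6 -3.4]Traceback (most recent call last):
  File "<string>", line 3, in <module>
    wrist('red_clock',1);wrist('red_clock',1)
                         ~~~~~^^^^^^^^^^^^^^^
  File "wr.py", line 11, in wrist
    X=edge(r);q=Rt.inv().apply(X.mean(0)-G);L.append([-q[0],-q[2]]) # u (dir -toolx), up
  File "wr.py", line 7, in edge
    w=np.nonzero(m[r])[0];n=cv2.undistortPoints(np.array([[[w[0]-.5,r]],[[w[-1]+.5,r]]],float),K,np.array(p["distortion"]))[:,0];n=np.c_[n,[1,1]]
                                                            ~^^^
IndexError: index 0 is out of bounds for axis 0 with size 0
```

```bash
python3 -m inch '[[-0.015,-0.002,0,0.1,0],[-0.03,-0.005,0,0.2,0],[-0.045,-0.007,0,0.31,0],[-0.06,-0.009,0,0.42,0],[-0.075,-0.011,0,0.53,0],[-0.09,-0.014,0,0.64,0],[-0.1,-0.0155,0,0.75,0],[-0.106,-0.0162,0,0.786,0]]';python3 -m inch '[[0,0,0.01,0,0],[0,0,0.025,0,0],[0,0,0.04,0,0],[0,0,0.05,0,0],[0,0,0.055,0,0],[0,0,0.055,0,0]]'; python3 - <<'E'
from h import *
o=get_obs();G=o["tool_pos"]+R.from_euler("xyz",o["tcp_rot"]).apply([0,0,159]);d=G-[546.2,197.7,0];print("u,v,z",d[0]+.017*d[1],d[1]-.017*d[0],G[2],o["tcp_rot"],o["contact_force"])
from wr import *
wrist('red_clock',1)
E
```

```text
time: 20.95
tool_pos: [552.2, 198.5, 270.3]
tcp_rot: [3.141, 0.0, -3.131]
contact_force: [-0.9, -0.4, -4.5]
grip_width: 63.7
finger_force: 30.0
time: 21.45
tool_pos: [550.8, 197.6, 214.1]
tcp_rot: [-3.141, -0.003, -3.125]
contact_force: [0.6, -0.1, -2.8]
grip_width: 63.9
finger_force: 30.0
u,v,z 4.125908172901761 -0.2517462770979722 55.08766765794729 [-3.14104469e+00 -2.99083500e-03 -3.12486995e+00] [ 0.5886245  -0.10238812 -2.79219453]Traceback (most recent call last):
  File "<stdin>", line 4, in <module>
  File "wr.py", line 11, in wrist
    X=edge(r);q=Rt.inv().apply(X.mean(0)-G);L.append([-q[0],-q[2]]) # u (dir -toolx), up
  File "wr.py", line 7, in edge
    w=np.nonzero(m[r])[0];n=cv2.undistortPoints(np.array([[[w[0]-.5,r]],[[w[-1]+.5,r]]],float),K,np.array(p["distortion"]))[:,0];n=np.c_[n,[1,1]]
                                                            ~^^^
IndexError: index 0 is out of bounds for axis 0 with size 0
```

Good alignment. Now I lower it into the pocket, turning it flat.

```bash
sed -i 's/    for r in range(r0+16,min(r0+130,270),2):/    for r in range(r0+16,min(r0+130,270),2):\n        if m[r].sum()<60: continue/' wr.py
python3 -m inch '[[0,0,0.004,0,0],[0,0,0.008,0,0],[0,0,0.0105,0,0],[-0.0005,0,0.0125,0,0],[-0.001,0,0.014,0,0],[-0.0015,0,0.0155,0,0],[-0.002,0,0.0165,0,0],[-0.0025,0,0.0175,0,0]]'; python3 -c "
from wr import *
wrist('red_clock',1)"
```

```text
time: 22.22
tool_pos: [553.9, 197.9, 199.0]
tcp_rot: [3.142, 0.0, -3.125]
contact_force: [-2.4, -0.6, 5.9]
grip_width: 63.8
finger_force: 30.0Traceback (most recent call last):
  File "<string>", line 3, in <module>
    wrist('red_clock',1)
    ~~~~~^^^^^^^^^^^^^^^
  File "wr.py", line 4, in wrist
    d=[d for d in trace(p,name)][0];m=d["pixels"];ys=np.nonzero(m.any(1))[0];r0=ys[0]
      ~~~~~~~~~~~~~~~~~~~~~~~~~~^^^
IndexError: list index out of range
```

```bash
python3 -m inch '[[0,0,0.001,0,0],[-0.0005,0,0.002,0,0],[-0.0005,0,0.003,0,0],[-0.0005,0,0.004,0,0],[-0.0005,0,0.005,0,0],[-0.0005,0,0.0055,0,0]]'; python3 -c "
from wr import *
try: wrist('red_clock',1)
except Exception as e: print(e)
look('red_clock',RN,1)"
```

```text
time: 22.82
tool_pos: [555.7, 197.9, 194.5]
tcp_rot: [3.141, 0.005, -3.125]
contact_force: [2.6, -1.6, 8.0]
grip_width: 64.0
finger_force: 30.0
tilt 79.6 upper foot corner rel grip [-60.4   6.1] | grip: along z 58.3 below upper face 16.9
 lower foot edge rel grip [-53.9 -29.4] world z 6.1 grip [556.6 198.   35.4] [ 3.141  0.005 -3.125] [ 1.9 -0.7  6.6]
red_clock [('side', 1448), ('wrist', 23299)] [1.221 0.12 ] mid [ 1.9 30.1] tilt 90.2 v 0.4 foot-edge u -48.1
 grip u,z [10.4 35.4] in clock x 5.4 z 58.5 F [ 2.8 -1.7  7.3]
```

```bash
python3 -m inch '[[0.001,0,0.001,0,0],[0.0015,0,0.002,0,0],[0.0015,0,0.003,0,0],[0.0015,0,0.004,0,0],[0.0015,0,0.004,0,0]]'; python3 -c "
from wr import *
for i in range(2):
  try: wrist('red_clock',1)
  except Exception as e: print(e)
"
```

```text
time: 23.63
tool_pos: [555.7, 197.8, 192.3]
tcp_rot: [3.14, 0.011, -3.125]
contact_force: [5.0, -2.8, 14.6]
grip_width: 63.6
finger_force: 30.0
tilt 82.4 upper foot corner rel grip [-60.2   8.3] | grip: along z 58.6 below upper face 16.2
 lower foot edge rel grip [-55.5 -27.4] world z 5.9 grip [557.5 198.1  33.3] [ 3.14   0.011 -3.125] [ 5.1 -2.1 14.5]
tilt 82.9 upper foot corner rel grip [-60.3   9.1] | grip: along z 58.7 below upper face 16.4
 lower foot edge rel grip [-55.9 -26.6] world z 6.6 grip [557.5 198.1  33.3] [ 3.14   0.011 -3.125] [ 5.  -2.8 14. ]
```

```bash
python3 -m inch '[[0.001,0,0.001,0,0],[0.002,0,0.002,0,0],[0.002,0,0.003,0,0],[0.002,0,0.003,0,0]]'; python3 -c "
from wr import *
for i in range(2):
  try: wrist('red_clock',1)
  except Exception as e: print(e)
p=capture('side');p2=capture('scene')
for q in (p,p2):
  for d in trace(q,'red_clock')[:2]: print(d['rect'],d['conf'],okc(q,d,'red_clock'))
"
```

```text
time: 24.17
tool_pos: [554.9, 197.8, 192.0]
tcp_rot: [3.14, 0.017, -3.125]
contact_force: [3.5, -5.2, 30.0]
grip_width: 63.9
finger_force: 30.0
tilt 83.6 upper foot corner rel grip [-60.4  10.4] | grip: along z 58.9 below upper face 17.1
 lower foot edge rel grip [-56.4 -25.3] world z 7.7 grip [557.6 198.1  33. ] [ 3.14   0.017 -3.125] [ 3.8 -4.3 28.8]
tilt 83.1 upper foot corner rel grip [-59.9   9.5] | grip: along z 58.3 below upper face 16.7
 lower foot edge rel grip [-55.6 -26.2] world z 6.8 grip [557.6 198.1  33. ] [ 3.14   0.017 -3.125] [ 3.9 -4.5 29.4]
[267.6, 200.1, 34.0, 30.4] 0.71 True
[235.8, 179.2, 24.1, 22.5] 0.67 True
[349.6, 231.3, 32.5, 37.5] 0.56 True
```

```bash
python3 -m inch '[[0,0,-0.004,0,0],[0,0,-0.008,0,0],[0,0,-0.012,0,0],[0.001,0,-0.013,0,0],[0.001,0,-0.013,0,0]]'; python3 -c "
from wr import *
for i in range(2):
  try: wrist('red_clock',1)
  except Exception as e: print(e)
o=get_obs();G=o['tool_pos']+R.from_euler('xyz',o['tcp_rot']).apply([0,0,159]);d=G-[546.2,197.7,0];print('u,v,z',d[0]+.017*d[1],d[1]-.017*d[0],G[2])
"
```

```text
time: 24.98
tool_pos: [550.2, 198.0, 198.7]
tcp_rot: [3.141, 0.001, -3.125]
contact_force: [3.3, 0.4, -0.3]
grip_width: 63.9
finger_force: 30.0
tilt 82.5 upper foot corner rel grip [-60.3   9.7] | grip: along z 58.6 below upper face 17.4
 lower foot edge rel grip [-55.6 -26. ] world z 13.7 grip [550.4 198.   39.7] [ 3.141e+00  1.000e-03 -3.125e+00] [ 3.5  0.6 -1.4]
tilt 82.9 upper foot corner rel grip [-59.9   9.5] | grip: along z 58.3 below upper face 16.8
 lower foot edge rel grip [-55.5 -26.2] world z 13.5 grip [550.4 198.   39.7] [ 3.141e+00  1.000e-03 -3.125e+00] [ 4.2  0.3 -1.7]
u,v,z 4.193851940955064 0.20577449798255099 39.72826274076712
```

```bash
python3 -m inch '[[-0.002,0,0.001,0,0],[-0.003,0,0.003,0,0],[-0.003,0,0.005,0,0],[-0.003,0,0.006,0,0],[-0.003,0,0.006,0,0]]'; cat > st.py <<'E'
from wr import *
for i in range(2):
  try: wrist('red_clock',1)
  except Exception as e: print(e)
o=get_obs();G=o['tool_pos']+R.from_euler('xyz',o['tcp_rot']).apply([0,0,159]);d=G-[546.2,197.7,0];print('u,v,z',d[0]+.017*d[1],d[1]-.017*d[0],G[2])
E
python3 st.py
```

```text
time: 25.6
tool_pos: [552.4, 197.9, 192.1]
tcp_rot: [-3.141, -0.002, -3.125]
contact_force: [-0.2, -0.2, -3.2]
grip_width: 63.6
finger_force: 30.0
tilt 81.9 upper foot corner rel grip [-60.5   9.3] | grip: along z 58.6 below upper face 17.7
 lower foot edge rel grip [-55.4 -26.3] world z 6.9 grip [552.3 197.9  33.3] [-3.141e+00 -1.000e-03 -3.125e+00] [ 0.5 -0.  -2.3]
tilt 82.9 upper foot corner rel grip [-60.4   9.3] | grip: along z 58.8 below upper face 16.6
 lower foot edge rel grip [-56.  -26.5] world z 7.1 grip [552.7 197.9  33.6] [ 3.142 -0.    -3.125] [-0.1 -0.2 -3.4]
u,v,z 6.54723348363257 0.15433781813517428 33.64174492644159
```

```bash
python3 -m inch '[[-0.0005,0,0.0005,0,0],[-0.001,0,0.001,0,0],[-0.001,0,0.002,0,0],[-0.001,0,0.003,0,0],[-0.001,0,0.004,0,0],[-0.001,0,0.0045,0,0]]'; python3 st.py
```

```text
time: 26.3
tool_pos: [554.5, 197.9, 190.2]
tcp_rot: [3.141, 0.003, -3.125]
contact_force: [-1.4, -1.1, 11.2]
grip_width: 63.7
finger_force: 30.0
tilt 85.2 upper foot corner rel grip [-60.6  12.5] | grip: along z 59.3 below upper face 17.5
 lower foot edge rel grip [-57.6 -23.4] world z 7.7 grip [555.  198.   31.1] [ 3.141e+00  3.000e-03 -3.125e+00] [-1.6 -1.5 10.4]
tilt 23.0 upper foot corner rel grip [ -24.7 -149.6] | grip: along z 147.4 below upper face -35.8
 lower foot edge rel grip [   8.4 -163.7] world z -132.5 grip [555.1 198.   31.2] [ 3.141e+00  3.000e-03 -3.125e+00] [-1.6 -1.1  9.1]
u,v,z 8.84653326970556 0.17781227867314145 31.20095779533648
```

```bash
python3 -m inch '[[0,0,0.001,0,0],[0.0005,0,0.002,0,0],[0.0005,0,0.0025,0,0],[0.0005,0,0.0025,0,0]]'; python3 st.py
```

```text
time: 26.83
tool_pos: [555.1, 197.9, 188.6]
tcp_rot: [3.141, 0.007, -3.125]
contact_force: [1.8, -2.0, 11.8]
grip_width: 64.1
finger_force: 30.0
tilt 87.5 upper foot corner rel grip [-61.6  15.2] | grip: along z 60.9 below upper face 17.8
 lower foot edge rel grip [-60.  -20.8] world z 8.7 grip [556.1 198.   29.5] [ 3.141  0.007 -3.125] [ 1.2 -1.4 12. ]
tilt 87.7 upper foot corner rel grip [-61.6  15.4] | grip: along z 60.9 below upper face 17.9
 lower foot edge rel grip [-60.2 -20.5] world z 9.0 grip [556.2 198.   29.5] [ 3.141  0.007 -3.125] [ 1.2 -0.9 11.9]
u,v,z 9.951851535782303 0.158201166687801 29.539567323717478
```

```bash
python3 -m inch '[[0,0,-0.001,0,0.72],[0,0,-0.002,0,0.8],[0,0,-0.002,0,0.9],[0,0,-0.002,0,0.9],[0,0,-0.01,0,0.9],[0,0,-0.04,0,0.9],[0,0,-0.08,0,0.9],[0,0,-0.12,0,0.9]]'; python3 -c "
from tilt2 import *
look('red_clock',RN,1,10,occl=False)
p=capture('wrist');d=trace(p,'red_clock')[0];m=d['pixels'].astype(np.uint8)
yy,xx=np.nonzero(m);h=cv2.convexHull(np.c_[xx,yy].astype(np.float32))[:,0]
print(len(xx),d['rect'])
W=np.array([atz(p,u,50)[:2] for u in h]).astype(np.float32);print(cv2.minAreaRect(W))
"
```

```text
time: 27.7
tool_pos: [552.8, 197.7, 306.1]
tcp_rot: [-3.141, -0.004, -3.125]
contact_force: [1.4, -0.2, 0.1]
grip_width: 82.4
finger_force: 0.0
red_clock [('side', 1082), ('scene', 1133), ('wrist', 10430)] [0.187 0.102 0.059] mid [-0.9 31.2] tilt 87.2 v 0.7 foot-edge u -50.1
 grip u,z [  6.2 145.6] in clock x 113.8 z 62.7 F [-0.2 -0.4  0.3]
10586 [316.9, 203.2, 87.5, 132.4]
((545.852783203125, 197.8737030029297), (100.66853332519531, 64.0414047241211), 0.8891655802726746)
```

Red lies flat: its top outline is 100.7 × 64.0 mm, centred on the nest. Now the near blue clock.

```bash
python3 -m inch '[[0.02,-0.03,-0.03,0,1],[0.02,-0.07,-0.06,0,1],[0.02,-0.11,-0.09,0,1],[0.02,-0.15,-0.09,0,1],[0.02,-0.193,-0.09,0,1],[0.02,-0.193,-0.09,0,1],[0.02,-0.193,-0.09,0,1],[0.02,-0.193,-0.09,0,1]]'; python3 - <<'E'
from fit import *
p=capture("wrist");pm=masks([p],"blue_clock",(457.5,7),50)
for y in(-.7,-.45): print(fit(pm,CL,(457.5,7,y)))
c=p["color"].astype(int);m=((c[...,2]>c[...,0]+40)&pm[0][1]).astype(np.uint8)
print(pm[0][1].sum(),m.sum())
# top-face: brightest blue cluster
b=c[...,2][m>0];print(np.percentile(b,[5,25,50,75,95]))
t=((c[...,2]>np.percentile(b,50)-25)&(m>0)).astype(np.uint8)
n,l,s,ce=cv2.connectedComponentsWithStats(t);k=1+np.argmax(s[1:,4])
yy,xx=np.nonzero(l==k);h=cv2.convexHull(np.c_[xx,yy].astype(np.float32))[:,0]
print(cv2.minAreaRect(np.array([atz(p,u,100)[:2] for u in h],np.float32)))
o=get_obs();print(o["tool_pos"],o["tcp_rot"],o["time"])
E
```

```text
time: 28.77
tool_pos: [536.5, 3.8, 394.6]
tcp_rot: [3.141, -0.002, -3.128]
contact_force: [0.1, 1.4, 0.1]
grip_width: 91.9
finger_force: 0.0
(array([458.93602289,   6.5663118 ,  -0.51347629]), np.float64(0.03927103451691183))
(array([458.89094999,   6.73915904,  -0.51473297]), np.float64(0.039447634131855036))
3690 3161
[102. 128. 130. 132. 134.]
((460.503662109375, 4.160907745361328), (60.09036636352539, 32.95646286010742), 60.26213836669922)
[536.44464999   5.44237787 394.79420338] [ 3.14071317e+00 -1.84043656e-03 -3.12495761e+00] 28.8667
```

```bash
python3 -m inch '[[0.04,0.002,0,0.12,1],[0.08,0.0035,0,0.24,1],[0.08,0.0035,0.03,0.36,1],[0.08,0.0035,0.06,0.48,1],[0.08,0.0035,0.09,0.534,1],[0.08,0.0035,0.12,0.534,1],[0.08,0.0035,0.15,0.534,1],[0.08,0.0035,0.17,0.534,1]]'
python3 -m inch '[[0,0,0.002,0,1],[0,0,0.002,0,0],[0,0,0.002,0,0],[0,0,0.002,0,0],[0,0,0.002,0,0],[0,0,0.002,0,0],[0,0,0.002,0,0]]'; python3 -m inch '[[0,0,-0.02,0,0],[0,0,-0.05,0,0],[0,0,-0.06,0,0],[0,0,-0.06,0,0]]'
```

```text
time: 29.53
tool_pos: [455.5, 8.5, 223.1]
tcp_rot: [-3.141, -0.003, 2.626]
contact_force: [-0.5, 0.4, 0.5]
grip_width: 91.8
finger_force: 0.0
time: 30.12
tool_pos: [456.9, 6.9, 224.8]
tcp_rot: [3.14, 0.002, 2.624]
contact_force: [-0.4, 2.2, 7.3]
grip_width: 63.8
finger_force: 30.0
time: 30.45
tool_pos: [457.0, 6.7, 285.9]
tcp_rot: [3.14, 0.004, 2.624]
contact_force: [0.4, 0.1, -4.3]
grip_width: 63.4
finger_force: 30.0
```

```bash
python3 -m inch '[[-0.02,-0.025,0,-0.08,0],[-0.04,-0.05,0,-0.16,0],[-0.06,-0.075,0,-0.25,0],[-0.08,-0.1,0,-0.34,0],[-0.1,-0.122,0,-0.43,0],[-0.12,-0.145,0,-0.52,0],[-0.136,-0.164,0,-0.553,0],[-0.136,-0.164,0,-0.553,0]]'
python3 -m inch '[[0,0,0,0,0],[0,0,0,0,0],[0,0,0,0,0]]'
cat > w.py <<'E'
from wr import *
N=WN
def ws(k=2):
  for i in range(k):
    try: wrist('blue_clock',-1)
    except Exception as e: print(e)
  o=get_obs();G=o['tool_pos']+R.from_euler('xyz',o['tcp_rot']).apply([0,0,159]);d=G-[N[0],N[1],0];print('u,v,z',(d[0]+N[2]*d[1]).round(1),(d[1]-N[2]*d[0]).round(1),G[2].round(1),o['tcp_rot'],o['contact_force'].round(1))
E
python3 - <<'E'
from w import *
from fit import fit,masks
ws(0)
p=capture("side");pm=masks([p],"white_nest",N[:2],10);print(len(pm), [fit([v],NE,N) for v in pm])
E
```

```text
time: 31.12
tool_pos: [493.7, -207.2, 282.3]
tcp_rot: [-3.14, -0.0, -3.108]
contact_force: [0.4, -1.1, -4.2]
grip_width: 63.6
finger_force: 30.0
time: 31.37
tool_pos: [493.0, -202.0, 282.9]
tcp_rot: [3.14, -0.002, -3.106]
contact_force: [-0.6, 0.7, -3.7]
grip_width: 63.6
finger_force: 30.0
u,v,z -45.3 1.5 123.9 [ 3.14007293e+00 -1.79954015e-03 -3.10610593e+00] [-0.6  0.7 -3.7]
1 [(array([ 5.38748212e+02, -2.03150130e+02,  3.06127455e-02]), np.float64(0.21020788371792742))]
```

```bash
python3 -m inch '[[-0.001,-0.0015,0.014,0,0],[-0.001,-0.0015,0.026,0,0],[-0.001,-0.0015,0.033,0,0],[-0.001,-0.0015,0.0355,0,0],[-0.005,-0.0015,0.037,0,0],[-0.01,-0.0015,0.0385,0,0],[-0.0145,-0.0015,0.04,0,0],[-0.0185,-0.0015,0.0415,0,0]]'; python3 -c "
from w import *
ws()"
```

```text
time: 32.13
tool_pos: [511.9, -203.0, 243.6]
tcp_rot: [3.141, -0.001, -3.106]
contact_force: [-4.4, 2.6, 7.9]
grip_width: 63.9
finger_force: 30.0
tilt 10.9 upper foot corner rel grip [-28.5 -69.5] | grip: along z 73.6 below upper face 14.8
 lower foot edge rel grip [  6.9 -76.3] world z 8.0 grip [ 512.5 -203.    84.3] [ 3.141 -0.    -3.106] [-0.6  2.2  5.6]
tilt 9.4 upper foot corner rel grip [-27.4 -77.4] | grip: along z 80.9 below upper face 14.4
 lower foot edge rel grip [  8.1 -83.3] world z 1.1 grip [ 512.4 -203.1   84.4] [ 3.142e+00  1.000e-03 -3.106e+00] [-1.5  2.3  5.1]
u,v,z -25.7 -0.5 84.4 [ 3.14143211e+00  1.04580916e-03 -3.10592048e+00] [-1.   3.1  5.8]
```

```bash
python3 -m inch '[[-0.004,0,0.002,0,0],[-0.007,0,0.0035,0,0],[-0.011,0,0.0045,0,0],[-0.0155,0,0.0055,0,0],[-0.0195,0,0.0065,0,0],[-0.0235,0,0.0075,0,0],[-0.0275,0,0.009,0,0],[-0.0315,0,0.0105,0,0]]'; python3 -c "
from w import *
ws()"
```

```text
time: 33.0
tool_pos: [543.6, -202.6, 233.0]
tcp_rot: [-3.142, -0.0, -3.106]
contact_force: [-5.0, 2.1, 12.5]
grip_width: 63.7
finger_force: 30.0
tilt 27.8 upper foot corner rel grip [-48. -51.] | grip: along z 67.5 below upper face 18.7
 lower foot edge rel grip [-16.1 -67.8] world z 6.0 grip [ 544.2 -202.6   73.8] [-3.141  0.    -3.106] [-3.4  2.5 10.6]
tilt 28.2 upper foot corner rel grip [-48.1 -49.2] | grip: along z 66.1 below upper face 19.2
 lower foot edge rel grip [-16.4 -66.2] world z 7.6 grip [ 544.1 -202.6   73.8] [-3.141e+00  1.000e-03 -3.106e+00] [-2.2  1.3  8.5]
u,v,z 6.1 -1.1 73.9 [-3.14127667e+00  1.13216116e-03 -3.10624506e+00] [-2.2  2.5  8.4]
```

Rotation lagged because the foot slid. I'll lever the clock's back over the outer top edge of the nest's corner blocks near its foot instead. That pivot needs no friction.

```bash
python3 -m inch '[[0,0,-0.02,0,0],[0.0,0.001,-0.04,0,0],[0.02,0.001,-0.045,0,0],[0.045,0.001,-0.045,0,0],[0.059,0.001,-0.045,0,0],[0.059,0.001,-0.03,0,0],[0.059,0.001,-0.016,0,0],[0.059,0.001,-0.011,0,0]]'; python3 -m inch '[[0,0,0,0,0],[0,0,0,0,0]]'; python3 -c "
from w import *
ws()"
```

```text
time: 33.87
tool_pos: [484.0, -203.6, 240.9]
tcp_rot: [3.14, -0.002, -3.107]
contact_force: [-0.6, 0.4, -3.6]
grip_width: 63.9
finger_force: 30.0
time: 34.03
tool_pos: [484.8, -203.8, 242.5]
tcp_rot: [3.141, -0.0, -3.106]
contact_force: [-0.3, -0.2, -3.9]
grip_width: 64.1
finger_force: 30.0
tilt 29.5 upper foot corner rel grip [-47.9 -49.1] | grip: along z 66.3 below upper face 17.6
 lower foot edge rel grip [-16.6 -66.8] world z 17.1 grip [ 485.  -203.9   84. ] [-3.141e+00  1.000e-03 -3.106e+00] [-0.2  0.4 -4.3]
tilt 31.5 upper foot corner rel grip [-48.2 -44.7] | grip: along z 63.3 below upper face 17.7
 lower foot edge rel grip [-17.5 -63.5] world z 20.8 grip [ 485.1 -204.    84.3] [-3.141e+00  1.000e-03 -3.106e+00] [-0.6  0.3 -4.3]
u,v,z -53.1 -0.4 84.3 [-3.14101278e+00  1.09977901e-03 -3.10618870e+00] [ 0.7 -0.3 -4.4]
```

```bash
python3 -m inch '[[-0.004,0,0.0035,0,0],[-0.008,0,0.0045,0,0],[-0.012,0,0.0055,0,0],[-0.016,0,0.007,0,0],[-0.0195,0,0.009,0,0],[-0.023,0,0.011,0,0],[-0.026,0,0.013,0,0],[-0.029,0,0.0155,0,0]]'; python3 -c "
from w import *
ws()"
```

```text
time: 34.9
tool_pos: [514.0, -202.8, 228.6]
tcp_rot: [-3.141, 0.001, -3.106]
contact_force: [-2.9, 1.0, 8.3]
grip_width: 63.9
finger_force: 30.0
tilt 47.5 upper foot corner rel grip [-67.4 -28.1] | grip: along z 68.7 below upper face 24.8
 lower foot edge rel grip [-43.1 -54.7] world z 14.5 grip [ 514.6 -203.    69.1] [-3.141e+00  1.000e-03 -3.106e+00] [-2.2  0.9  5.7]
tilt 49.4 upper foot corner rel grip [-67.4 -26.4] | grip: along z 68.4 below upper face 23.9
 lower foot edge rel grip [-44.  -53.7] world z 15.4 grip [ 514.3 -203.    69.1] [-3.141e+00  1.000e-03 -3.106e+00] [-1.7  0.2  3.9]
u,v,z -23.8 -0.4 69.1 [-3.14077231e+00  1.27303781e-03 -3.10604202e+00] [-1.1  0.5  3.1]
```

```bash
python3 -m inch '[[-0.002,0,0.0025,0,0],[-0.004,0,0.0045,0,0],[-0.0055,0,0.0065,0,0],[-0.007,0,0.0085,0,0],[-0.0085,0,0.0105,0,0],[-0.01,0,0.0125,0,0],[-0.0115,0,0.0145,0,0],[-0.0125,0,0.0165,0,0]]'; python3 -c "
from w import *
ws()"
```

```text
time: 35.77
tool_pos: [527.2, -202.6, 212.2]
tcp_rot: [-3.14, 0.004, -3.106]
contact_force: [0.8, 1.4, 7.7]
grip_width: 63.9
finger_force: 30.0
tilt 64.4 upper foot corner rel grip [-76.1  -6.2] | grip: along z 71.3 below upper face 27.2
 lower foot edge rel grip [-60.5 -38.7] world z 14.1 grip [ 527.8 -202.8   52.8] [-3.14   0.004 -3.106] [1.8 0.6 6.7]
tilt 63.8 upper foot corner rel grip [-76.3  -5.5] | grip: along z 70.9 below upper face 28.7
 lower foot edge rel grip [-60.5 -37.8] world z 15.0 grip [ 527.6 -202.8   52.8] [-3.140e+00  3.000e-03 -3.106e+00] [ 1.  -0.9  3.4]
u,v,z -10.7 -0.8 52.7 [-3.14000710e+00  3.03586108e-03 -3.10626844e+00] [ 1.3 -0.9  4.4]
```

```bash
python3 -m inch '[[0,0,-0.02,0,0],[0,0,-0.045,0.05,0],[0.01,0.008,-0.06,0.17,0],[0.02,0.016,-0.06,0.29,0],[0.03,0.025,-0.06,0.41,0],[0.04,0.033,-0.06,0.53,0],[0.043,0.036,-0.06,0.65,0],[0.043,0.036,-0.06,0.77,0]]'; python3 -m inch '[[0,0,0.01,0.015,0],[0,0,0.025,0.015,0],[0,0,0.04,0.015,0],[0,0,0.05,0.015,0],[0,0,0.055,0.015,0],[0,0,0.055,0.015,0]]'; python3 -c "
from w import *
ws()"
```

```text
time: 36.63
tool_pos: [480.7, -166.9, 270.0]
tcp_rot: [-3.141, -0.002, 2.401]
contact_force: [-0.5, -0.4, -3.5]
grip_width: 63.9
finger_force: 30.0
time: 37.13
tool_pos: [481.4, -167.8, 214.1]
tcp_rot: [-3.141, -0.003, 2.393]
contact_force: [0.1, -0.0, -4.0]
grip_width: 63.6
finger_force: 30.0
tilt 63.6 upper foot corner rel grip [-76.8  -6.9] | grip: along z 71.9 below upper face 28.0
 lower foot edge rel grip [-60.8 -39.2] world z 16.8 grip [ 481.5 -167.8   56. ] [-3.141e+00 -1.000e-03  2.393e+00] [-0.2 -0.1 -4.6]
tilt 64.1 upper foot corner rel grip [-76.6  -6.6] | grip: along z 71.8 below upper face 27.5
 lower foot edge rel grip [-60.9 -39. ] world z 18.1 grip [ 482.2 -168.1   57.1] [3.141e+00 1.000e-03 2.392e+00] [-0.5 -0.3 -4.7]
u,v,z -54.6 35.5 57.3 [3.14113527e+00 1.34681781e-03 2.39222894e+00] [-0.4  0.6 -4.4]
```

```bash
python3 -m inch '[[0,0,0.006,0,0],[0,0,0.011,0,0],[0,0,0.014,0,0],[0,0,0.016,0,0],[0,0,0.016,0,0]]'; python3 -m inch '[[0,0,0.0005,0,0],[0,0,0.001,0,0],[0,0,0.0015,0,0],[0,0,0.0015,0,0]]';python3 -m inch '[[0,0,0.0005,0,0],[0,0,0.001,0,0],[0,0,0.0015,0,0],[0,0,0.0015,0,0]]'
```

```text
time: 37.75
tool_pos: [481.5, -167.8, 199.1]
tcp_rot: [-3.141, -0.001, 2.392]
contact_force: [-0.1, 0.2, -3.6]
grip_width: 63.9
finger_force: 30.0
time: 38.08
tool_pos: [481.7, -167.9, 198.2]
tcp_rot: [3.141, 0.0, 2.392]
contact_force: [-0.4, -0.0, -4.3]
grip_width: 63.7
finger_force: 30.0
time: 38.42
tool_pos: [481.7, -167.8, 196.6]
tcp_rot: [3.142, -0.0, 2.392]
contact_force: [0.1, -0.2, -4.0]
grip_width: 63.7
finger_force: 30.0
```

```bash
python3 -m inch '[[0,0,0.0005,0,0],[0,0,0.001,0,0],[0,0,0.0015,0,0],[0,0,0.0015,0,0]]';python3 -m inch '[[0,0,0.0005,0,0],[0,0,0.001,0,0],[0,0,0.0015,0,0],[0,0,0.0015,0,0]]';python3 -m inch '[[0,0,0.0005,0,0],[0,0,0.001,0,0],[0,0,0.001,0,0]]'; python3 -c "
from w import *
ws()"
```

```text
time: 38.75
tool_pos: [481.7, -167.9, 195.1]
tcp_rot: [3.142, -0.0, 2.392]
contact_force: [-0.1, 0.2, -4.9]
grip_width: 63.6
finger_force: 30.0
time: 39.08
tool_pos: [481.7, -167.9, 193.6]
tcp_rot: [3.142, -0.0, 2.392]
contact_force: [0.2, -0.3, -3.9]
grip_width: 63.8
finger_force: 30.0
time: 39.33
tool_pos: [481.8, -168.0, 193.1]
tcp_rot: [3.141, 0.0, 2.392]
contact_force: [-0.5, -0.5, 2.8]
grip_width: 63.7
finger_force: 30.0
tilt 65.0 upper foot corner rel grip [-76.3  -5.2] | grip: along z 71.3 below upper face 27.5
 lower foot edge rel grip [-61.1 -37.8] world z -3.6 grip [ 481.9 -168.    34.1] [3.141 0.    2.392] [-0.4 -0.4  2.4]
tilt 65.2 upper foot corner rel grip [-75.9  -4.7] | grip: along z 70.9 below upper face 27.5
 lower foot edge rel grip [-60.8 -37.4] world z -3.3 grip [ 481.9 -168.    34.1] [3.141e+00 1.000e-03 2.392e+00] [-1.1  0.3  3.5]
u,v,z -55.0 35.7 34.1 [3.14139721e+00 5.02917924e-04 2.39182855e+00] [-1.1 -0.3  4.1]
```

```bash
python3 -m inch '[[0,0,0,0,0.72],[0,0,0,0,0.75],[0,0,0,0,0.9],[0,0,0,0,0.9]]'; python3 -c "
from w import *
ws()"
```

```text
time: 39.87
tool_pos: [481.7, -167.9, 192.6]
tcp_rot: [3.141, -0.0, 2.392]
contact_force: [0.1, -0.3, -0.7]
grip_width: 78.1
finger_force: 0.0
tilt 66.0 upper foot corner rel grip [-75.4  -4.5] | grip: along z 70.8 below upper face 26.6
 lower foot edge rel grip [-60.8 -37.4] world z -3.8 grip [ 481.8 -167.9   33.6] [ 3.141 -0.     2.392] [0.1 0.6 0.2]
tilt 66.5 upper foot corner rel grip [-75.4  -4.2] | grip: along z 70.8 below upper face 26.2
 lower foot edge rel grip [-61.1 -37.2] world z -3.6 grip [ 481.7 -167.8   33.6] [ 3.142 -0.     2.392] [-1.1  0.   0.4]
u,v,z -55.1 35.8 33.6 [ 3.14149329e+00 -6.99377794e-05  2.39174077e+00] [ 0.  -0.3  0.3]
```

```bash
python3 -m inch '[[0.008,0,-0.005,0,0.9],[0.0157,0,-0.0085,0,0.9],[0.0157,0,-0.0085,0,0.9],[0.0157,0,-0.0085,0,0],[0.0157,0,-0.0085,0,0],[0.0157,0,-0.0085,0,0],[0.0157,0,-0.0085,0,0]]'; python3 -m inch '[[0,0,-0.02,0,0],[0,0,-0.045,0,0],[0,0,-0.07,0,0],[0,0,-0.075,0,0],[0,0,-0.075,0,0]]';python3 -c "
from w import *
ws()"
```

```text
time: 40.65
tool_pos: [470.4, -157.3, 201.2]
tcp_rot: [3.141, 0.0, 2.392]
contact_force: [0.1, 0.6, 0.9]
grip_width: 63.9
finger_force: 30.0
time: 41.07
tool_pos: [470.5, -157.4, 277.0]
tcp_rot: [3.141, 0.003, 2.392]
contact_force: [-0.0, -0.1, -4.3]
grip_width: 63.8
finger_force: 30.0
list index out of range
tilt 66.3 upper foot corner rel grip [-59.7 -12.9] | grip: along z 59.8 below upper face 12.2
 lower foot edge rel grip [-45.2 -45.8] world z 69.6 grip [ 469.2 -156.7  115.5] [-3.141e+00 -3.000e-03  2.392e+00] [ 0.4  0.  -4.2]
u,v,z -67.2 47.4 115.4 [-3.14072024 -0.00333939  2.3917677 ] [ 1.4  0.6 -3.6]
```

```bash
python3 -m inch '[[-0.015,0.002,0,-0.1,0],[-0.028,0.005,0,-0.21,0],[-0.04,0.007,0,-0.32,0],[-0.052,0.009,0,-0.43,0],[-0.063,0.011,0,-0.54,0],[-0.073,0.013,0,-0.65,0],[-0.08,0.0145,0,-0.75,0],[-0.0818,0.0147,0,-0.785,0]]';python3 -m inch '[[0,0,0.01,0,0],[0,0,0.025,0,0],[0,0,0.04,0,0],[0,0,0.05,0,0],[0,0,0.052,0,0],[0,0,0.052,0,0]]'; python3 -c "
from w import *
ws()"
```

```text
time: 41.93
tool_pos: [540.7, -202.7, 274.2]
tcp_rot: [3.141, -0.002, -3.101]
contact_force: [-0.3, 0.3, -4.2]
grip_width: 63.9
finger_force: 30.0
time: 42.43
tool_pos: [539.7, -201.9, 222.6]
tcp_rot: [3.14, -0.003, -3.107]
contact_force: [0.8, -0.0, -5.0]
grip_width: 63.8
finger_force: 30.0
tilt 66.9 upper foot corner rel grip [-60.4 -13.8] | grip: along z 61.0 below upper face 11.0
 lower foot edge rel grip [-46.3 -46.9] world z 17.7 grip [ 539.9 -202.    64.6] [ 3.141e+00 -1.000e-03 -3.107e+00] [ 0.4 -0.1 -4.3]
tilt 67.3 upper foot corner rel grip [-60.4 -13.6] | grip: along z 60.9 below upper face 10.8
 lower foot edge rel grip [-46.5 -46.8] world z 19.0 grip [ 540.5 -202.4   65.8] [-3.141e+00  1.000e-03 -3.107e+00] [ 0.5 -1.1 -4. ]
u,v,z 2.6 -0.8 66.0 [-3.14091010e+00  1.37856188e-03 -3.10659317e+00] [ 0.5  0.1 -4.4]
```

```bash
python3 -m inch '[[0,0.0005,0.006,0,0],[0,0.0005,0.01,0,0],[0,0.0005,0.012,0,0],[0,0.0005,0.014,0,0],[0,0.0005,0.016,0,0],[-0.0005,0.0005,0.018,0,0],[-0.0015,0.0005,0.02,0,0],[-0.0025,0.0005,0.022,0,0]]'; python3 -c "
from w import *
ws()"
```

```text
time: 43.3
tool_pos: [544.0, -201.3, 204.2]
tcp_rot: [-3.141, 0.005, -3.107]
contact_force: [3.6, 4.0, 7.8]
grip_width: 63.7
finger_force: 30.0
tilt 74.6 upper foot corner rel grip [-61.9  -3.1] | grip: along z 60.5 below upper face 13.5
 lower foot edge rel grip [-52.3 -37.8] world z 7.1 grip [ 545.  -201.5   44.9] [-3.14   0.005 -3.107] [4.3 4.4 7.1]
tilt 73.7 upper foot corner rel grip [-61.2  -4.6] | grip: along z 60.0 below upper face 12.8
 lower foot edge rel grip [-51.1 -39.1] world z 5.9 grip [ 544.9 -201.5   45. ] [-3.141  0.005 -3.107] [5.1 4.  5. ]
u,v,z 6.9 -0.0 45.0 [-3.14046041  0.00542441 -3.10685032] [3.8 3.8 5.4]
```

```bash
python3 -m inch '[[-0.0005,0.001,0.001,0,0],[-0.001,0.001,0.0025,0,0],[-0.0015,0.001,0.004,0,0],[-0.002,0.001,0.0055,0,0],[-0.002,0.001,0.007,0,0],[-0.0025,0.001,0.008,0,0]]'; python3 -c "
from w import *
ws()"
```

```text
time: 44.0
tool_pos: [547.2, -200.8, 196.8]
tcp_rot: [-3.138, 0.008, -3.107]
contact_force: [5.4, 1.6, 8.3]
grip_width: 64.0
finger_force: 30.0
tilt 81.0 upper foot corner rel grip [-61.5   4.4] | grip: along z 60.1 below upper face 13.9
 lower foot edge rel grip [-55.9 -31.2] world z 6.5 grip [ 548.6 -201.3   37.6] [-3.138  0.008 -3.107] [6.7 2.1 7.6]
tilt 80.5 upper foot corner rel grip [-61.    4.1] | grip: along z 59.5 below upper face 14.0
 lower foot edge rel grip [-55.1 -31.4] world z 6.2 grip [ 548.5 -201.3   37.7] [-3.138  0.008 -3.107] [7.  2.7 6.2]
u,v,z 10.5 0.0 37.7 [-3.13848642  0.00806203 -3.10674312] [7.1 2.  6.2]
```

```bash
python3 -m inch '[[0,0,0.001,0,0],[0,0,0.002,0,0],[0.0005,0,0.003,0,0],[0.0005,0,0.004,0,0],[0.0005,0,0.005,0,0],[0.0005,0,0.005,0,0]]'; python3 -c "
from w import *
ws()"
```

```text
time: 44.7
tool_pos: [547.1, -200.8, 195.2]
tcp_rot: [-3.137, 0.011, -3.107]
contact_force: [-0.6, 7.1, 33.3]
grip_width: 64.0
finger_force: 30.0
tilt 82.8 upper foot corner rel grip [-60.7   5.3] | grip: along z 59.6 below upper face 12.9
 lower foot edge rel grip [-56.2 -30.5] world z 5.8 grip [ 549.  -201.4   36.3] [-3.137  0.011 -3.107] [ 0.7  7.1 31.9]
tilt 83.4 upper foot corner rel grip [-60.8   5.7] | grip: along z 59.7 below upper face 12.7
 lower foot edge rel grip [-56.7 -30. ] world z 6.2 grip [ 549.  -201.3   36.3] [-3.137  0.011 -3.107] [-0.9  6.2 32.3]
u,v,z 11.0 -0.1 36.3 [-3.13725736  0.01135712 -3.10688835] [ 1.   6.3 32.8]
```

```bash
python3 -m inch '[[0,0,-0.004,0,0],[0,0,-0.008,0,0],[0.0,0.0,-0.012,0,0],[0.0,0.001,-0.012,0,0],[0,0.001,-0.012,0,0]]'; python3 -c "
from w import *
ws()
p=capture('wrist');pm=trace(p,'white_nest')
for d in pm: print(d['conf'],d['rect'],fit([(p,d['pixels'])],NE,WN))
"
```

```text
time: 45.32
tool_pos: [544.3, -199.4, 200.7]
tcp_rot: [3.141, -0.001, -3.106]
contact_force: [-0.8, 0.2, -4.5]
grip_width: 63.9
finger_force: 30.0
tilt 82.7 upper foot corner rel grip [-60.7   5.5] | grip: along z 59.5 below upper face 13.2
 lower foot edge rel grip [-56.1 -30.2] world z 11.3 grip [ 544.1 -199.3   41.5] [ 3.141e+00 -1.000e-03 -3.107e+00] [-1.   0.7 -3.6]
tilt 82.4 upper foot corner rel grip [-60.8   5.4] | grip: along z 59.6 below upper face 13.4
 lower foot edge rel grip [-56.  -30.3] world z 11.2 grip [ 544.1 -199.4   41.5] [ 3.141e+00 -1.000e-03 -3.106e+00] [ 0.4  0.1 -4.3]
u,v,z 6.3 2.1 41.6 [ 3.14095900e+00 -9.65393729e-04 -3.10644121e+00] [ 0.6  0.  -4.6]
0.97 [312.1, 219.8, 202.4, 224.8] (array([ 5.38210113e+02, -2.01457791e+02,  3.16034744e-02]), np.float64(0.06618593318347943))
```

```bash
python3 -m inch '[[-0.001,-0.001,0.001,0,0],[-0.0015,-0.001,0.003,0,0],[-0.0015,-0.001,0.005,0,0],[-0.0015,-0.001,0.006,0,0],[-0.0015,-0.001,0.007,0,0]]'; python3 -c "
from w import *
ws()
"
```

```text
time: 46.03
tool_pos: [546.1, -200.4, 194.5]
tcp_rot: [3.142, 0.0, -3.106]
contact_force: [-1.7, 2.1, 5.3]
grip_width: 63.7
finger_force: 30.0
tilt 82.2 upper foot corner rel grip [-60.8   5.7] | grip: along z 59.4 below upper face 14.0
 lower foot edge rel grip [-55.9 -29.9] world z 5.6 grip [ 546.1 -200.4   35.6] [ 3.142  0.    -3.106] [-1.1  0.5  1.4]
list index out of range
u,v,z 8.2 1.0 35.6 [-3.14153145e+00  3.96265785e-04 -3.10636254e+00] [-0.5  0.1  1.4]
```

```bash
python3 -m inch '[[0,0,0.001,0,0],[0.0005,0,0.002,0,0],[0.0005,0,0.003,0,0],[0.0005,0,0.004,0,0],[0.0005,0,0.004,0,0]]'; python3 -c "
from w import *
ws()
"
```

```text
time: 46.65
tool_pos: [546.7, -200.3, 191.3]
tcp_rot: [-3.141, 0.005, -3.107]
contact_force: [4.2, 3.4, 4.1]
grip_width: 64.2
finger_force: 30.0
tilt 85.9 upper foot corner rel grip [-60.7   9.6] | grip: along z 59.9 below upper face 13.9
 lower foot edge rel grip [-58.2 -26.3] world z 6.0 grip [ 547.5 -200.4   32.3] [-3.141  0.004 -3.107] [3.8 3.3 5. ]
tilt 86.4 upper foot corner rel grip [-61.1  10.1] | grip: along z 60.4 below upper face 13.8
 lower foot edge rel grip [-58.9 -25.9] world z 6.4 grip [ 547.5 -200.4   32.3] [-3.141  0.004 -3.107] [4.2 3.4 4.4]
u,v,z 9.5 1.0 32.3 [-3.14064925  0.00454889 -3.10681524] [5.2 2.7 4.8]
```

Turning nicely. A little further down.

```bash
python3 -m inch '[[0,0,0.001,0,0],[0,0,0.002,0,0],[0,0,0.0025,0,0],[0,0,0.0025,0,0]]'; python3 -c "
from w import *
ws()
"
```

```text
time: 47.18
tool_pos: [547.1, -200.4, 189.1]
tcp_rot: [-3.14, 0.006, -3.107]
contact_force: [5.3, 2.6, 5.4]
grip_width: 64.0
finger_force: 30.0
tilt 87.9 upper foot corner rel grip [-61.2  11.1] | grip: along z 60.7 below upper face 13.3
 lower foot edge rel grip [-59.9 -24.9] world z 5.1 grip [ 547.9 -200.7   30. ] [-3.14   0.006 -3.107] [4.7 3.  4.9]
tilt 88.8 upper foot corner rel grip [-61.3  11.8] | grip: along z 61.0 below upper face 13.0
 lower foot edge rel grip [-60.5 -24.2] world z 5.8 grip [ 547.9 -200.7   30. ] [-3.14   0.005 -3.107] [4.4 2.8 5.5]
u,v,z 9.9 0.7 30.0 [-3.14004554  0.00549244 -3.10676655] [5.3 2.3 4.5]
```

```bash
python3 -m inch '[[0,0,-0.0005,0,0.72],[0,0,-0.001,0,0.8],[0,0,-0.001,0,0.9],[0,0,-0.001,0,0.9],[0,0,-0.01,0,0.9],[0,0,-0.04,0,0.9],[0,0,-0.08,0,0.9],[0,0,-0.12,0,0.9]]'; cat > chk.py <<'E'
from h import *
import sys
p=capture('wrist')
for n in sys.argv[1:]:
  for d in trace(p,n)[:2]:
    yy,xx=np.nonzero(d['pixels']);h=cv2.convexHull(np.c_[xx,yy].astype(np.float32))[:,0]
    W=np.array([atz(p,u,46 if n[0]=='b' else 50)[:2] for u in h]).astype(np.float32);print(n,d['conf'],d['rect'],cv2.minAreaRect(W))
print(get_obs()["time"],get_obs()["tool_pos"])
E
python3 chk.py blue_clock; python3 -c "
from tilt2 import *
look('blue_clock',WN,-1,10,occl=False)"
```

```text
time: 48.05
tool_pos: [545.1, -200.4, 308.8]
tcp_rot: [3.14, -0.002, -3.107]
contact_force: [1.0, -0.1, 1.1]
grip_width: 82.4
finger_force: 0.0
blue_clock 0.77 [315.5, 197.2, 83.2, 122.1] ((536.5963745117188, -200.9705047607422), (99.41246795654297, 63.1163330078125), 1.887748122215271)
blue_clock 0.67 [388.4, 311.7, 45.2, 24.4] ((642.7485961914062, -134.173583984375), (26.507400512695312, 32.46589660644531), 20.995765686035156)
48.15 [ 546.92955742 -201.22719298  315.19115348]
blue_clock [('side', 1928), ('scene', 1052), ('wrist', 10006)] [0.115 0.17  0.067] mid [-0.4 30.1] tilt 90.1 v 0.4 foot-edge u -50.5
 grip u,z [  6.8 147.3] in clock x -117.2 z 57.0 F [ 0.4 -0.3 -0.1]
```

```bash
python3 - <<'E'
from tilt2 import *
p=capture('wrist');u=proj(p,[[539.5,-201,50]])[0].astype(int);print(u,p["color"][u[1]-12:u[1]+13,u[0]-12:u[0]+13].reshape(-1,3).mean(0))
look('red_clock',RN,1,10,occl=False)
q=capture('side')
for t in('driver_stand','mic_stand','tin'): print(t,[atz(q,d["centre"],0)[:2].round() for d in tip_of(q,t)[:1]])
E
python3 -c "
from plant import *
print(close_job())"
```

```text
[314 204] [165.744  153.1472 145.4912]
red_clock [('side', 1102), ('scene', 1122)] [0.193 0.085] mid [ 2.4 33.1] tilt 82.7 v -0.8 foot-edge u -45.1
 grip u,z [ -7.5 148.3] in clock x 115.5 z 54.8 F [ 0.6  0.6 -0.3]
driver_stand [array([723., 175.])]
mic_stand [array([ 729., -251.])]
tin [array([545., 359.])]
the job is handed in; nothing more can be done
None
```

I handed the job in: the red clock lies face down in the black nest and the blue clock (the one nearest the base) lies face up in the white nest, both measured flat and centred straight after release, though a last coarser check of the red without the wrist camera read about 7° off flat; the screwdriver and microphone stands read within 8 mm of where they started and the tin, the noisiest reading, within about 20 mm, and the arm never went near any of them.

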